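# Clear the coffee table after film night

### The job

Clear the coffee table after film night: lay every remote that is out, and the glasses case if it is out, flat in the wooden organiser, each in the compartment made to its size, buttons up and with each remote's black window end at the compartment's finger notch. Stand both candles upright, fully down in a charging well of the organiser, and only when both are in, flick the charger's toggle fully over to on, to the side where the compartments are. Leave the pumpkin, gourd, mug, coaster and tumbler where they are.

Things in the scene. Friction and masses are not known exactly. Their poses are not given: they have to be found in the camera images.
- tray: fixed light-wood organiser with a grey floor, 189 x 303 mm (x by y). Origin: centre of its underside; at yaw 0 its x points away from the robot. Floor 4 mm; walls 5 mm thick, tops 15 mm above the table. From -y to +y: charging strip (toggle, two candle wells); three crosswise compartments along y; one long one along x. A finger notch is a 24 mm gap in the middle of an end wall.
- cell_long (a point): centre of the floor of the long compartment (179 mm along the tray's x, 57 mm wide), for the longest remote; its notch is at the +x end. Axes as the tray's, 4 mm above the table, as for all these floor points
- cell_case (a point): centre of the floor of the widest crosswise compartment (158 mm along the tray's y, 67 mm wide), nearest the robot, for the glasses case; no notch, either way round
- cell_mid (a point): centre of the floor of the middle crosswise compartment (148 mm along the tray's y, 53 mm wide), for the middle remote; its notch is at the +y end
- cell_short (a point): centre of the floor of the short crosswise compartment (118 mm along the tray's y, 49 mm wide), farthest from the robot, for the short remote; its notch is at the +y end
- well_a (a point): centre of the floor of the charging well next to the toggle: round, 57 mm across, 16 mm deep in a metal block whose top is 20 mm above the table; any candle may stand in it
- well_b (a point): the same for the other well, farther from the robot, 63 mm from the first
- toggle (a joint): the charger's toggle switch on the tray's strip, at its near end: a 50 mm lever with a black ball; 0 = leaning to the tray's -y side (off), 1.0 rad = fully over to the +y side (on). Swings about a line along the tray's x, 24 mm above the table; light (about 1 to 1.5 N at the ball) and stays where it is left
- toggle_tip (a point): centre of the 24 mm ball on the toggle's end, about 68 mm above the table at either end of its swing, 74 mm in the middle
- remote_long: longest remote control, grey plastic, 165 x 44 x 25 mm, lying buttons up. Origin: centre of its underside; x runs along it to the front end, which has a black window and a round black pad near it; z up
- remote_long_front (a point): middle of the front (window) end of that remote, at its underside
- remote_mid: middle remote control, grey plastic, 135 x 40 x 25 mm, lying buttons up. Origin: centre of its underside; x runs along it to the front end, which has a black window and a round black pad near it; z up
- remote_mid_front (a point): middle of the front (window) end of that remote, at its underside
- remote_short: shortest remote control, grey plastic, 105 x 36 x 25 mm, lying buttons up. Origin: centre of its underside; x runs along it to the front end, which has a black window and a round black pad near it; z up
- remote_short_front (a point): middle of the front (window) end of that remote, at its underside
- glasses_case: dark blue hard glasses case with a steel seam, 145 x 54 x 32 mm, rounded edges (10 mm). Origin: centre of its underside; x along it, z up
- candle_tall: white flameless pillar candle, 50 mm across, 95 mm high without its small plastic flame (16 mm more, which is only seen and touches nothing), standing. Origin: centre of its underside; z up
- candle_low: white flameless pillar candle, 50 mm across, 80 mm high without its small plastic flame (16 mm more, which is only seen and touches nothing), standing. Origin: centre of its underside; z up
- pumpkin: orange pumpkin, 116 mm across, 75 mm high, at the far side; to be left alone. Origin: centre of its underside
- gourd: green gourd, 64 mm across, 46 mm high, beyond the tray; to be left alone. Origin: centre of its underside
- mug: white mug, 80 mm across, 90 mm high; to be left alone. Origin: centre of its underside
- coaster: square marble coaster, 95 x 95 x 10 mm, near the robot; to be left alone. Origin: centre of its underside
- tumbler: steel tumbler, 72 mm across, 110 mm high; to be left alone. Origin: centre of its underside

How it is judged:
By the outcome, as a careful person would: the job done as asked, in the order asked, and still so for the second after the job is handed in, with the robot touching nothing.
Of remote_long, remote_mid, remote_short, glasses_case only 3 to 4 are there at a start; the rules pass over those that are not, and their reading is None.
At some moment in a run one of remote_long, remote_mid, remote_short, glasses_case may be knocked a few centimetres aside while the robot is not near it.
It also fails if it takes over 210 s, if anything falls off the work surface, if the arm or the gripper's body presses on something with over 40 N, if the wrist force passes 120 N, or if a joint passes its speed limit or range.

### The arm

A 6-joint arm with a two-finger parallel gripper is mounted at the origin on the work surface. World frame = base frame: x ahead of the robot, y to its left, z up, the work surface at z = 0. Lengths are in m, angles in degrees, forces in N, time in s.
With the tool pointing down it reaches from about 0.375 to 0.75 m from the base axis. Payload 9 kg.
Tool frame: the origin (TCP) lies on the centre line of the jaws, within the pads' length; the fingertips stand 17 mm ahead of it and the grasp point (between the pads) lies 2 mm behind it (r.finger_overhang is the distance from the TCP to the fingertips, in m); z points along the fingers, y is the line along which they close (so a half turn about z gives the same grasp; the last joint's range is limited). The gripper opens to 85 mm and grips with 20 to 120 N. Pads are 22 mm wide; open, the fingers measure 114 mm over their backs; the gripper's body (76 mm by 85 mm) begins 54 mm behind the grasp point. The pads swing forward as they close: fully open they stand 13 mm farther back than shut.
Start: joints at [53.818, 5.964, 5.575, 89.605, 0, 77.527], TCP at [0.241, 0.549, 0.248] pointing down, gripper open.
Joint ranges: [-171.21, 171.21], [-48.23, 106.86], [-62.78, 66.21], [-105.2, 120.99], [-86.42, 89.51], [-180, 180]. Speed limits (degrees/s): [127.2, 127.2, 147.25, 180, 180, 180].

### API

Orientations are given as a 3x3 rotation matrix whose columns are the frame's x, y, z axes.
In Python, from workcell import r gives the robot as it stands.
- The arm moves only by the tool play_rows, never from a script. Its argument "moves" is a list that holds one entry, the list of rows, each a list of 7 numbers: the closure, from -1 (fully open) to 1 (shut), then the shift along the world's x, y, z in units of 0.08 m (1.0 is 0.08 m), then the turn, a rotation vector about the world's x, y, z in units of pi rad (1.0 is pi rad). In form: [[[grip, tx, ty, tz, rx, ry, rz], ...]]. A call has exactly 8 rows; each row is the pose to reach, as a shift and turn from the pose commanded when the call began, turning the shorter way round; what a row does not reach only later rows make up. A row lasts 1/12 s, in which the tool goes at most 41.7 mm and 7.16 degrees, less where a joint would pass 70% of its speed; a pose out of reach is approached as far as the arm can. A call with a number of a shift or a turn outside -1 to 1 is refused whole. A call with a gripper value outside its range is refused whole. The fingers move at their own pace and stop on an object; the grip force is fixed at half the most. Time passes only in rows, so rows that repeat a pose let the fingers close, or fill a call up. It gives the time, the measured TCP pose, the force, the opening and the grip force at its end, in the units of the state.
- r.read_state(): the state, without advancing time (a new reading comes with each control period).
- r.camera(name): name is "scene" or "top" or "wrist"; returns a dict with "frame" (400x640x3 uint8, red, green, blue), "camera_matrix" (3x3 intrinsics, pixels), "dist" ([k1, k2, p1, p2, k3] as OpenCV has them; the pictures are not rectified), "world_from_camera" (4x4, takes a point from camera to world coordinates); the wrist camera has in their place "tool_from_camera" (4x4, takes a point from camera to tool coordinates, whose origin is the TCP and whose axes are the flange's). Camera axes: x right, y down, z forward; pixel columns grow to the right and rows downward; lengths in m; the calibration is good to about 2 mm. A picture is of the moment at which its call begins: read the wrist's pose just before it. There is no depth.
- r.job_done(): hands the job in; it is judged then, once.
Trained networks look in a picture, given as the dict that the camera call returned (one of the last four; its "shot" number tells which), for a name from the list of things; names that differ only in an ending like _2 or _b are one class to them, and where a whole thing is asked for, a point or a joint stands for the part that bears it (a point fixed in the world has none). Each returns a list of dicts, best first, with "confidence" (0 to 1); they miss things now and then, are a little off and sometimes report something else, mostly with a low value. They report only what shows in the picture. A call takes as long as a camera call.
- r.trace(query, picture): "mask" (400x640 bool, what is visible of it) and "xy" ([column, row] as shares, 0 to 1, of the picture: columns of its width, rows of its height, amid what is visible of it).
- r.place_of(query, picture): "xy" ([column, row] as shares, 0 to 1, of the picture: columns of its width, rows of its height: a listed point, or the origin of a listed thing).
The state is a dict: "time": time; "qpos": joint angles; "joint_vel": joint speeds; "tau": joint torques, N m; "position": TCP position; "ee_rot": TCP orientation; "ft_force": force on the tool from outside, world axes, zero at the start; "wrist_torque": the same for the moment, N m; "width": finger opening in m; "finger_force": force on a finger pad.
Only numpy, scipy, OpenCV 4.12 (cv2) and the standard library are available. Lean on these libraries where they do the work, as an engineer would, in place of code of your own. Each camera call takes 0.05 s, during which the arm holds its last target. There are 200 camera calls.

## Working session

There is one attempt and no reset: what is moved stays moved. The work goes in short steps, Python scripts to look and compute and a tool call to move; the robot and the scene stay as the last step left them, time stands still between calls to the robot, and variables do not carry over. Pictures are saved under pics/ and viewed, at most 14 in all, crops included, and the job is handed in when it is done.

Besides the shell and the picture viewer there is one more tool, called after "Request:" in YAML: its name, and indented under it one key for each argument. play_rows: Moves the arm, as the interface text tells. Its arguments: {"type":"object","properties":{"moves":{"type":"array","items":{"type":"array","items":{"type":"array","items":{"type":"number"}}}}},"required":["moves"]}

```bash
ls; mkdir -p pics; cat > h.py <<'E'
import numpy as np, cv2
from workcell import r
def ray(c,px,T=None):
    T=np.array(c["world_from_camera"]) if T is None else T
    u=cv2.undistortPoints(np.array([[px]],float),np.array(c["camera_matrix"]),np.array(c["dist"]))[0,0]
    d=T[:3,:3]@np.array([u[0],u[1],1]); return T[:3,3],d
def at_z(c,px,z,T=None):
    o,d=ray(c,px,T); return o+d*(z-o[2])/d[2]
def wristT(c,s):
    T=np.eye(4);T[:3,:3]=np.array(s["ee_rot"]);T[:3,3]=s["position"]; return T@np.array(c["tool_from_camera"])
def px(d): return [d["xy"][0]*640,d["xy"][1]*400]
E
python3 - <<'E'
from h import *
s=r.read_state(); print({k:np.round(s[k],3).tolist() for k in("time","position","ee_rot","width","ft_force")})
for n in("top","scene"):
    c=r.camera(n); cv2.imwrite(f"pics/{n}0.png",c["frame"][:,:,::-1])
    print(n,np.round(c["world_from_camera"],3).tolist())
    Z={"toggle_tip":.068}
    for q in "tray cell_long cell_case cell_mid cell_short well_a well_b toggle_tip remote_long remote_long_front remote_mid remote_mid_front remote_short remote_short_front glasses_case candle_tall candle_low pumpkin gourd mug coaster tumbler".split():
        L=r.place_of(q,c)[:2]
        z=.068 if q=="toggle_tip" else .004 if q[:4] in("cell","well") else 0
        print(q,[(round(d["confidence"],2),np.round(px(d)).tolist(),np.round(at_z(c,px(d),z)[:2],3).tolist()) for d in L])
E
```

```text
pics
{'time': 0.0, 'position': [0.241, 0.549, 0.248], 'ee_rot': [[-0.916, 0.402, -0.001], [0.402, 0.916, -0.001], [0.0, -0.001, -1.0]], 'width': 0.085, 'ft_force': [0.217, 0.444, -0.461]}
top [[0.007, -0.997, 0.079, 0.462], [-1.0, -0.009, -0.017, 0.033], [0.018, -0.079, -0.997, 1.237], [0.0, 0.0, 0.0, 1.0]]
tray [(0.7, [244.0, 205.0], [0.527, 0.241])]
cell_long [(0.7, [204.0, 198.0], [0.545, 0.359])]
cell_case [(0.64, [238.0, 228.0], [0.459, 0.257])]
cell_mid [(0.82, [243.0, 204.0], [0.531, 0.243])]
cell_short [(0.86, [240.0, 182.0], [0.595, 0.254])]
well_a [(0.81, [282.0, 192.0], [0.566, 0.128]), (0.78, [280.0, 215.0], [0.498, 0.131])]
well_b [(0.81, [282.0, 192.0], [0.566, 0.128]), (0.78, [280.0, 215.0], [0.498, 0.131])]
toggle_tip [(0.56, [287.0, 238.0], [0.432, 0.107])]
remote_long []
remote_long_front []
remote_mid [(0.68, [405.0, 181.0], [0.605, -0.243]), (0.21, [284.0, 213.0], [0.503, 0.122])]
remote_mid_front [(0.65, [379.0, 179.0], [0.608, -0.165]), (0.31, [240.0, 204.0], [0.531, 0.253])]
remote_short [(0.74, [399.0, 227.0], [0.465, -0.223]), (0.56, [239.0, 204.0], [0.529, 0
[... 1239 characters left out ...]
, [398.0, 196.0], [0.586, 0.273])]
remote_short_front [(0.72, [253.0, 231.0], [0.502, -0.218])]
glasses_case [(0.6, [316.0, 294.0], [0.782, -0.14]), (0.59, [290.0, 202.0], [0.447, -0.063])]
candle_tall [(0.78, [200.0, 240.0], [0.461, -0.376])]
candle_low [(0.88, [211.0, 259.0], [0.539, -0.367]), (0.25, [377.0, 173.0], [0.463, 0.267])]
pumpkin [(0.75, [316.0, 293.0], [0.781, -0.138])]
gourd [(0.75, [361.0, 264.0], [0.757, 0.024]), (0.53, [238.0, 308.0], [0.724, -0.352])]
mug [(0.88, [232.0, 309.0], [0.718, -0.366])]
coaster [(0.75, [204.0, 207.0], [0.338, -0.325]), (0.32, [337.0, 170.0], [0.388, 0.149])]
tumbler [(0.84, [396.0, 133.0], [0.319, 0.446]), (0.54, [315.0, 294.0], [0.781, -0.141])]
```

```bash
python3 -c "
import cv2
a=cv2.imread('pics/top0.png')[90:310,150:490];cv2.imwrite('pics/top0c.png',cv2.resize(a,None,fx=2.35,fy=2.35,interpolation=2))"
```

```text
(no output)
```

View pics/top0c.png

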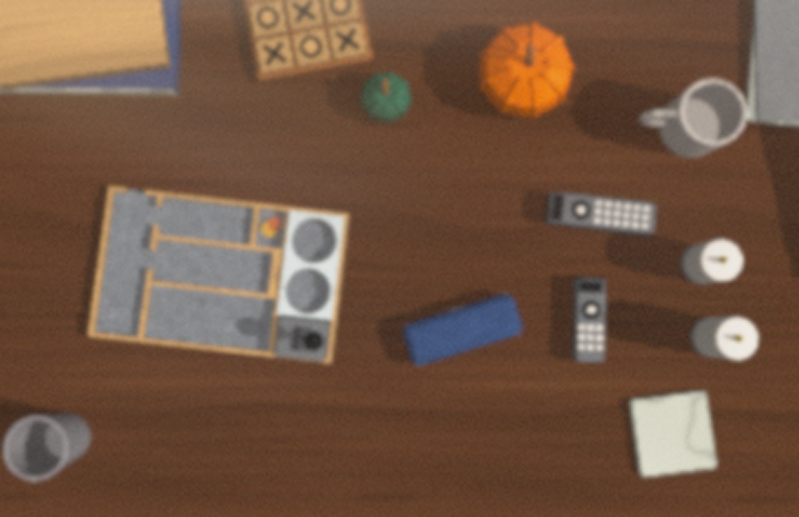

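The top view shows the tray at the left, the case at crop (463,330), the mid remote at (600,212) with its window towards +y, the short remote at (590,320) with its window towards +x, and two candles at the right. The long remote is absent. Next I check the yaws and where the wrist camera looks.

```bash
python3 - <<'E'
from h import *
print(r.finger_overhang)
c=r.camera("top")
for q,z in(("tray",.013),("remote_mid",.02),("remote_short",.02),("glasses_case",.02)):
    d=r.trace(q,c)[0]; m=d["mask"].astype(np.uint8)
    p=max(cv2.findContours(m,0,1)[0],key=len)[:,0,:]
    w=np.array([at_z(c,x,z)[:2] for x in p]); R=cv2.minAreaRect((w*1000).astype(np.float32)); print(q,round(d["confidence"],2),np.round(R[0]),np.round(R[1]),round(R[2],1))
w=r.camera("wrist"); print(np.round(w["tool_from_camera"],3).tolist(),np.round(w["camera_matrix"]).tolist(),w["dist"])
E
```

```text
0.017
tray 0.82 [521. 242.] [303. 191.] 84.2
remote_mid 0.58 [ 603. -237.] [140.  47.] 84.4
remote_short 0.68 [ 470. -220.] [103.  38.] 0.5
glasses_case 0.79 [457. -63.] [ 55. 149.] 18.7
[[-0.0, -0.956, -0.295, 0.075], [1.0, -0.001, 0.002, 0.002], [-0.002, -0.295, 0.956, -0.126], [0.0, 0.0, 0.0, 1.0]] [[316.0, 0.0, 329.0], [0.0, 316.0, 199.0], [0.0, 0.0, 1.0]] [-0.01210251  0.          0.          0.          0.        ]
```

Request:
play_rows:
  moves:
    - [[-1,0.1,-0.1,0,0,0,-0.01],[-1,0.22,-0.21,0,0,0,-0.025],[-1,0.33,-0.31,0,0,0,-0.037],[-1,0.44,-0.42,0,0,0,-0.05],[-1,0.55,-0.52,0,0,0,-0.062],[-1,0.66,-0.63,0,0,0,-0.075],[-1,0.77,-0.73,0,0,0,-0.087],[-1,0.87,-0.84,0,0,0,-0.1]]

```text
time: 3.27
position: [0.312, 0.4812, 0.2484]
ee_rot: [[-0.744, 0.669, 0.0], [0.669, 0.744, 0.0], [-0.0, 0.0, -1.0]]
ft_force: [-0.1, 0.5, -0.4]
width: 0.0853
finger_force: 0.0
```

Request:
play_rows:
  moves:
    - [[-1,0.1,-0.1,0,0,0,-0.01],[-1,0.22,-0.21,0,0,0,-0.025],[-1,0.33,-0.31,0,0,0,-0.037],[-1,0.44,-0.42,0,0,0,-0.05],[-1,0.55,-0.52,0,0,0,-0.062],[-1,0.66,-0.63,0,0,0,-0.075],[-1,0.77,-0.73,0,0,0,-0.087],[-1,0.87,-0.84,0,0,0,-0.1]]

```text
time: 3.93
position: [0.3814, 0.4142, 0.2483]
ee_rot: [[-0.501, 0.865, 0.0], [0.865, 0.501, 0.0], [0.0, 0.0, -1.0]]
ft_force: [0.4, 0.3, 0.3]
width: 0.0854
finger_force: 0.0
```

Request:
play_rows:
  moves:
    - [[-1,0.1,-0.1,0,0,0,-0.01],[-1,0.22,-0.21,0,0,0,-0.025],[-1,0.33,-0.31,0,0,0,-0.037],[-1,0.44,-0.42,0,0,0,-0.05],[-1,0.55,-0.52,0,0,0,-0.062],[-1,0.66,-0.63,0,0,0,-0.075],[-1,0.77,-0.73,0,0,0,-0.087],[-1,0.87,-0.84,0,0,0,-0.1]]

```text
time: 4.6
position: [0.451, 0.3469, 0.2483]
ee_rot: [[-0.209, 0.978, 0.0], [0.978, 0.209, -0.0], [-0.0, 0.0, -1.0]]
ft_force: [-0.9, -0.0, -0.0]
width: 0.0852
finger_force: 0.0
```

Request:
play_rows:
  moves:
    - [[-1,0.2,-0.2,0,0,0,-0.02],[-1,0.4,-0.4,0,0,0,-0.04],[-1,0.55,-0.55,0,0,0,-0.06],[-1,0.7,-0.7,0,0,0,-0.08],[-1,0.8,-0.8,0,0,0,-0.1],[-1,0.87,-0.84,0,0,0,-0.1],[-1,0.87,-0.84,0,0,0,-0.1],[-1,0.87,-0.84,0,0,0,-0.1]]

```text
time: 5.27
position: [0.5197, 0.2805, 0.2482]
ee_rot: [[0.099, 0.995, -0.0], [0.995, -0.099, 0.0], [0.0, -0.0, -1.0]]
ft_force: [-0.3, -0.2, 0.6]
width: 0.0851
finger_force: 0.0
```

```bash
python3 - <<'E'
from h import *
s=r.read_state(); c=r.camera("wrist"); T=wristT(c,s); cv2.imwrite("pics/w1.png",c["frame"][:,:,::-1])
P={}
for q in "tray cell_long cell_case cell_mid cell_short well_a well_b toggle_tip".split():
    L=r.place_of(q,c)[:2]
    z=.068 if q=="toggle_tip" else .004 if q!="tray" else 0
    print(q,[(round(d["confidence"],2),np.round(px(d)).tolist(),np.round(at_z(c,px(d),z,T)[:2],4).tolist()) for d in L])
d=r.trace("tray",c)[0]; m=d["mask"].astype(np.uint8)
p=max(cv2.findContours(m,0,1)[0],key=len)[:,0,:]
w=np.array([at_z(c,x,.013,T)[:2] for x in p]); R=cv2.minAreaRect((w*1000).astype(np.float32)); print(R)
E
```

```text
tray [(0.91, [337.0, 198.0], [0.5271, 0.2429])]
cell_long [(0.76, [335.0, 97.0], [0.5355, 0.3612])]
cell_case [(0.65, [134.0, 54.0], [0.3234, 0.4282]), (0.58, [290.0, 193.0], [0.4704, 0.2563])]
cell_mid [(0.8, [344.0, 189.0], [0.5362, 0.2539])]
cell_short [(0.98, [390.0, 177.0], [0.5925, 0.2637])]
well_a [(0.92, [380.0, 281.0], [0.5725, 0.1232]), (0.9, [329.0, 279.0], [0.5057, 0.1321])]
well_b [(0.92, [380.0, 281.0], [0.5725, 0.1232]), (0.9, [329.0, 279.0], [0.5057, 0.1321])]
toggle_tip [(0.78, [278.0, 322.0], [0.4453, 0.121])]
((523.2527465820312, 221.42784118652344), (349.78277587890625, 192.3298797607422), 83.92347717285156)
```

View pics/w1.png

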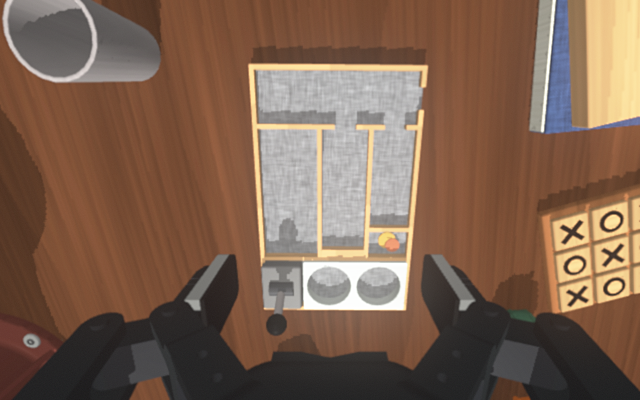

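```bash
cat > fit.py <<'E'
from h import *
from scipy.optimize import minimize
c=r.camera("wrist"); s=r.read_state(); T=wristT(c,s); f=c["frame"].astype(float)
K=np.array(c["camera_matrix"]);D=np.array(c["dist"]); Ti=np.linalg.inv(T)
def proj(P): return cv2.projectPoints(P@Ti[:3,:3].T+Ti[:3,3],np.zeros(3),np.zeros(3),K,D)[0][:,0]
g=f[...,0]-f[...,2]; wood=((f[...,0]>185)&(g>50)).astype(np.float32); wood=cv2.GaussianBlur(wood,(0,0),1.5)
L=lambda a,b:np.linspace(a,b,120)
segs=[((-92,-149),(-92,149)),((92,-149),(92,149)),((-92,149),(92,149)),((-92,-81),(92,-81)),((-92,87),(-20,87)),((-20,-76),(-20,87)),((38,-76),(38,87)),((36,-36),(90,-36))]
M=np.vstack([L(*map(np.array,x)) for x in segs])/1000
def W(p,M,z): c_,s_=np.cos(p[2]),np.sin(p[2]); return np.c_[p[0]+c_*M[:,0]-s_*M[:,1],p[1]+s_*M[:,0]+c_*M[:,1],np.full(len(M),z)]
def score(p):
    u=proj(W(p,M,.015)).astype(np.float32); return -cv2.remap(wood,u[:,:1],u[:,1:],1).mean()
best=min((minimize(score,[.523+a,.242+b,-.1+y],method="Nelder-Mead",options=dict(initial_simplex=np.array([[.523+a,.242+b,-.1+y],[.53+a,.242+b,-.1+y],[.523+a,.25+b,-.1+y],[.523+a,.242+b,-.06+y]]))) for a in(-.005,.003) for b in(-.005,.003) for y in(-.02,.02)),key=lambda q:q.fun)
p=best.x; print(best.fun,p,np.degrees(p[2]))
white=((f.min(2)>190)).astype(np.uint8)
vis=f.astype(np.uint8).copy()
# wells: dark holes inside white block
from itertools import product
white=cv2.GaussianBlur((f.min(2)).astype(np.float32),(0,0),1)
th=np.linspace(0,2*np.pi,72)[:,None]; ring=np.hstack([np.cos(th),np.sin(th)])/1000
def cs(x0,y0):
    a=proj(W(p,np.array([[x0,y0]])+ring*30.5,.02)).astype(np.float32);b=proj(W(p,np.array([[x0,y0]])+ring*26.5,.02)).astype(np.float32)
    return (cv2.remap(white,a[:,:1],a[:,1:],1)-cv2.remap(white,b[:,:1],b[:,1:],1)).mean()
for x0 in(-.001,.062):
    v=max((cs(x0+i/1000,-.1125+j/1000),x0*1000+i,-112.5+j) for i,j in product(np.arange(-14,14.5,.5),np.arange(-6,6.5,.5)))
    print("well",v,W(p,np.array([[v[1],v[2]]])/1000,.004))
    for q in proj(W(p,np.array([[v[1],v[2]]])/1000+ring*28.5,.02)): cv2.circle(vis,tuple(int(k) for k in q.round()),0,(255,0,0),-1)
for q in proj(W(p,M,.015)): cv2.circle(vis,tuple(int(k) for k in q.round()),0,(0,0,255),-1)
cv2.imwrite("pics/fit.png",cv2.resize(vis[40:330,230:450],None,fx=2,fy=2,interpolation=0)[:,:,::-1])
E
python3 fit.py
```

```text
-0.7764453887939453 [ 0.52503609  0.24388106 -0.10421934] -5.971328557106164
well (np.float32(67.59388), np.float64(-8.5), np.float64(-113.0)) [[0.50482673 0.13237845 0.004     ]]
well (np.float32(68.21097), np.float64(55.0), np.float64(-113.0)) [[0.56798219 0.12577249 0.004     ]]
```

View pics/fit.png

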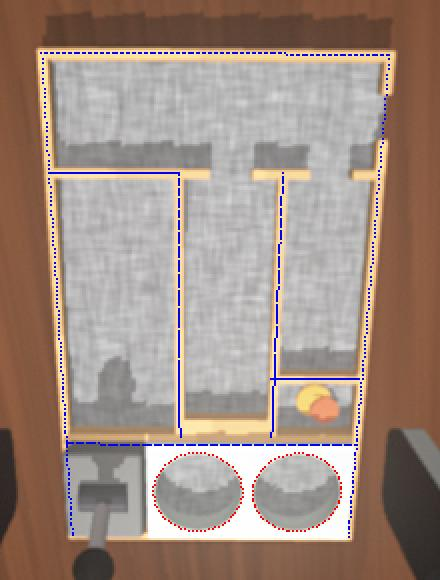

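Request:
play_rows:
  moves:
    - [[-1,0,-0.1,0,0,0,0],[-1,0,-0.22,0,0,0,0],[-1,0,-0.34,0,0,0,0],[-1,0,-0.46,0,0,0,0],[-1,0,-0.58,0,0,0,0],[-1,0,-0.7,0,0,0,0],[-1,0,-0.83,0,0,0,0],[-1,0,-0.96,0,0,0,0]]

```text
time: 6.48
position: [0.5196, 0.2026, 0.2484]
ee_rot: [[0.1, 0.995, 0.0], [0.995, -0.1, -0.0], [-0.0, 0.0, -1.0]]
ft_force: [-0.4, -0.2, 0.9]
width: 0.0852
finger_force: 0.0
```

Request:
play_rows:
  moves:
    - [[-1,0,-0.12,0,0,0,0],[-1,0,-0.24,0,0,0,0],[-1,0,-0.36,0,0,0,0],[-1,0,-0.48,0,0,0,0],[-1,0,-0.6,0,0,0,0],[-1,0,-0.72,0,0,0,0],[-1,0,-0.84,0,0,0,0],[-1,0,-0.96,0,0,0,0]]

```text
time: 7.15
position: [0.5196, 0.1261, 0.2483]
ee_rot: [[0.099, 0.995, 0.0], [0.995, -0.099, -0.0], [-0.0, 0.0, -1.0]]
ft_force: [-0.2, 0.4, 0.8]
width: 0.0855
finger_force: 0.0
```

Request:
play_rows:
  moves:
    - [[-1,0,-0.12,0,0,0,0],[-1,0,-0.24,0,0,0,0],[-1,0,-0.36,0,0,0,0],[-1,0,-0.48,0,0,0,0],[-1,0,-0.6,0,0,0,0],[-1,0,-0.72,0,0,0,0],[-1,0,-0.84,0,0,0,0],[-1,0,-0.96,0,0,0,0]]

```text
time: 7.82
position: [0.5197, 0.0492, 0.2483]
ee_rot: [[0.099, 0.995, 0.0], [0.995, -0.099, -0.0], [-0.0, 0.0, -1.0]]
ft_force: [1.0, -0.2, 0.1]
width: 0.0851
finger_force: 0.0
```

Request:
play_rows:
  moves:
    - [[-1,0,-0.12,0,0,0,0],[-1,0,-0.24,0,0,0,0],[-1,0,-0.36,0,0,0,0],[-1,0,-0.48,0,0,0,0],[-1,0,-0.6,0,0,0,0],[-1,0,-0.72,0,0,0,0],[-1,0,-0.84,0,0,0,0],[-1,0,-0.96,0,0,0,0]]

```text
time: 8.48
position: [0.5196, -0.0276, 0.2483]
ee_rot: [[0.099, 0.995, 0.0], [0.995, -0.099, -0.0], [-0.0, 0.0, -1.0]]
ft_force: [-0.2, 0.5, -0.9]
width: 0.0855
finger_force: 0.0
```

Request:
play_rows:
  moves:
    - [[-1,0,-0.12,0,0,0,0],[-1,0,-0.24,0,0,0,0],[-1,0,-0.36,0,0,0,0],[-1,0,-0.48,0,0,0,0],[-1,0,-0.6,0,0,0,0],[-1,0,-0.72,0,0,0,0],[-1,0,-0.84,0,0,0,0],[-1,0,-0.96,0,0,0,0]]

```text
time: 9.15
position: [0.5197, -0.1044, 0.2483]
ee_rot: [[0.099, 0.995, 0.0], [0.995, -0.099, -0.0], [0.0, 0.0, -1.0]]
ft_force: [-0.8, 0.3, 0.7]
width: 0.0853
finger_force: 0.0
```

Request:
play_rows:
  moves:
    - [[-1,0,-0.2,0,0,0,0],[-1,0,-0.4,0,0,0,0],[-1,0,-0.6,0,0,0,0],[-1,0,-0.75,0,0,0,0],[-1,0,-0.88,0,0,0,0],[-1,0,-0.96,0,0,0,0],[-1,0,-0.96,0,0,0,0],[-1,0,-0.96,0,0,0,0]]

```text
time: 9.82
position: [0.5196, -0.1802, 0.2483]
ee_rot: [[0.1, 0.995, -0.0], [0.995, -0.1, 0.0], [0.0, -0.0, -1.0]]
ft_force: [0.2, 0.1, 0.3]
width: 0.0854
finger_force: 0.0
```

```bash
cat > look.py <<'E'
from h import *
import sys
def rect(c,T,q,z,n=1):
    out=[]
    for d in r.trace(q,c)[:n]:
        p=max(cv2.findContours(d["mask"].astype(np.uint8),0,1)[0],key=len)[:,0,:]
        w=np.array([at_z(c,x,z,T)[:2] for x in p]); R=cv2.minAreaRect((w*1000).astype(np.float32)); out.append((round(d["confidence"],2),np.round(R[0]).tolist(),np.round(R[1]).tolist(),round(R[2],1),p.min(0).tolist(),p.max(0).tolist()))
    return out
def look(save,qs,zs={}):
    s=r.read_state(); c=r.camera("wrist"); T=wristT(c,s); cv2.imwrite(f"pics/{save}.png",c["frame"][:,:,::-1]); print(round(s["time"],1),np.round(s["position"],4))
    for q in qs:
        z=.068 if q=="toggle_tip" else .004 if q[:4] in("cell","well") else 0
        print(q,[(round(d["confidence"],2),np.round(px(d)).tolist(),np.round(at_z(c,px(d),z,T)[:2],4).tolist()) for d in r.place_of(q,c)[:2]])
        if q in zs: print("   rect",rect(c,T,q,zs[q]))
    return c,T,s
if __name__=="__main__":
    look(sys.argv[1],sys.argv[2].split(),dict(remote_mid=.022,remote_short=.022,glasses_case=.016))
E
python3 look.py w2 "remote_mid remote_mid_front remote_short remote_short_front glasses_case candle_tall candle_low"
```

```text
9.8 [ 0.5196 -0.1802  0.2483]
remote_mid [(0.73, [402.0, 205.0], [0.6063, -0.2353]), (0.72, [490.0, 282.0], [0.7213, -0.3577])]
   rect [(0.98, [606.0, -235.0], [141.0, 45.0], 84.4, [385, 151], [427, 264])]
remote_mid_front [(0.56, [409.0, 152.0], [0.6173, -0.1698])]
remote_short [(0.71, [291.0, 205.0], [0.4684, -0.2216])]
   rect [(0.7, [472.0, -219.0], [43.0, 105.0], 88.9, [246, 190], [337, 226])]
remote_short_front [(0.71, [338.0, 200.0], [0.5275, -0.2208])]
glasses_case [(0.56, [260.0, 68.0], [0.4565, -0.0605])]
   rect [(0.84, [457.0, -61.0], [57.0, 148.0], 18.0, [204, 0], [309, 138])]
candle_tall [(0.94, [293.0, 314.0], [0.45, -0.3804])]
candle_low [(0.94, [358.0, 302.0], [0.5409, -0.3706])]
```

View pics/w2.png

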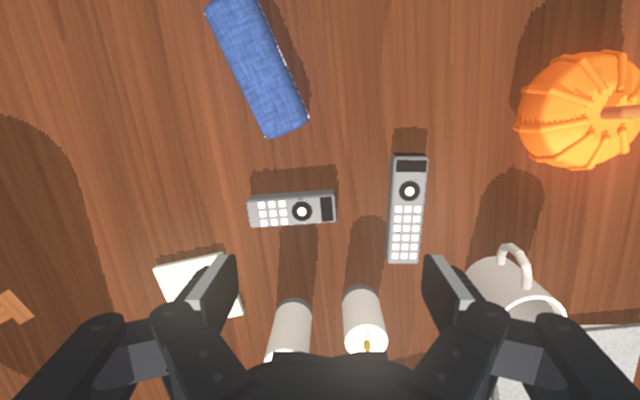

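Request:
play_rows:
  moves:
    - [[-1,0.07,-0.04,-0.12,0,0,0],[-1,0.14,-0.09,-0.25,0,0,0],[-1,0.2,-0.13,-0.35,0,0,0],[-1,0.27,-0.17,-0.46,0,0,0],[-1,0.34,-0.21,-0.57,0,0,0],[-1,0.4,-0.26,-0.68,0,0,0],[-1,0.47,-0.3,-0.79,0,0,0],[-1,0.54,-0.345,-0.9,0,0,0]]

```text
time: 11.03
position: [0.5634, -0.2081, 0.1752]
ee_rot: [[0.1, 0.995, -0.0], [0.995, -0.1, 0.0], [0.0, -0.0, -1.0]]
ft_force: [0.0, 0.2, -0.5]
width: 0.0854
finger_force: 0.0
```

Request:
play_rows:
  moves:
    - [[-1,0.09,-0.06,-0.12,0,0,0],[-1,0.18,-0.12,-0.25,0,0,0],[-1,0.27,-0.17,-0.4,0,0,0],[-1,0.36,-0.23,-0.55,0,0,0],[-1,0.45,-0.29,-0.7,0,0,0],[-1,0.54,-0.345,-0.8,0,0,0],[-1,0.54,-0.345,-0.9,0,0,0],[-1,0.54,-0.345,-0.9,0,0,0]]

```text
time: 11.7
position: [0.6053, -0.235, 0.1018]
ee_rot: [[0.1, 0.995, -0.003], [0.995, -0.1, 0.002], [0.001, -0.003, -1.0]]
ft_force: [-0.9, -0.8, 0.1]
width: 0.0855
finger_force: 0.0
```

```bash
python3 look.py w3 "remote_mid remote_mid_front"
```

```text
11.7 [ 0.6053 -0.235   0.1018]
remote_mid [(0.98, [330.0, 209.0], [0.6066, -0.2363])]
   rect [(0.78, [607.0, -237.0], [137.0, 41.0], 83.8, [300, 118], [362, 304])]
remote_mid_front [(0.76, [332.0, 119.0], [0.6145, -0.1702])]
```

Request:
play_rows:
  moves:
    - [[-1,0,0,-0.15,0,0,0],[-1,0.01,-0.02,-0.3,0,0,0],[-1,0.01,-0.02,-0.45,0,0,0],[-1,0.01,-0.02,-0.6,0,0,0],[-1,0.01,-0.02,-0.75,0,0,0],[-1,0.01,-0.02,-0.87,0,0,0],[-1,0.01,-0.02,-0.93,0,0,0],[-1,0.01,-0.02,-0.93,0,0,0]]

```text
time: 12.57
position: [0.6059, -0.2364, 0.028]
ee_rot: [[0.099, 0.995, -0.002], [0.995, -0.099, 0.001], [0.001, -0.002, -1.0]]
ft_force: [0.6, 0.2, 0.2]
width: 0.0854
finger_force: 0.0
```

Request:
play_rows:
  moves:
    - [[1,0,0,0,0,0,0],[1,0,0,0,0,0,0],[1,0,0,0,0,0,0],[1,0,0,0,0,0,0],[1,0,0,0,0,0,0],[1,0,0,0,0,0,0],[1,0,0,0,0,0,0],[1,0,0,0,0,0,0]]

```text
time: 13.23
position: [0.6076, -0.2375, 0.0312]
ee_rot: [[0.099, 0.995, 0.002], [0.995, -0.099, -0.001], [-0.001, 0.002, -1.0]]
ft_force: [-0.7, 0.1, 5.6]
width: 0.0385
finger_force: 61.8
```

Request:
play_rows:
  moves:
    - [[1,0,0,0.05,0,0,0],[1,0,0,0.15,0,0,0],[1,0,0,0.28,0,0,0],[1,0,0,0.42,0,0,0],[1,0,0,0.58,0,0,0],[1,0,0,0.72,0,0,0],[1,0,0,0.86,0,0,0],[1,0,0,1.0,0,0,0]]

```text
time: 13.9
position: [0.6071, -0.2371, 0.1115]
ee_rot: [[0.099, 0.995, 0.001], [0.995, -0.099, -0.0], [-0.0, 0.001, -1.0]]
ft_force: [-0.2, 0.1, -1.0]
width: 0.038
finger_force: 61.0
```

```bash
python3 look.py w4 "remote_mid remote_mid_front"; python3 -c "
import cv2
a=cv2.imread('pics/w4.png');cv2.imwrite('pics/w4c.png',a[60:400,120:540])"
```

```text
13.9 [ 0.6071 -0.2371  0.1115]
remote_mid [(0.92, [329.0, 247.0], [0.6042, -0.2752])]
   rect [(0.94, [605.0, -269.0], [193.0, 64.0], 84.2, [283, 121], [376, 356])]
remote_mid_front [(0.59, [332.0, 122.0], [0.6165, -0.1755])]
```

View pics/w4c.png

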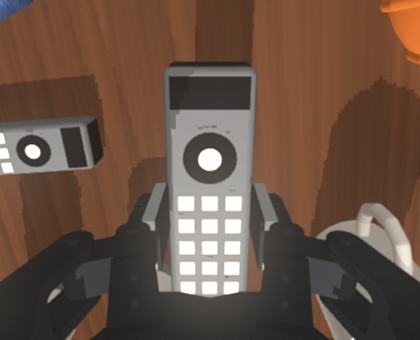

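Request:
play_rows:
  moves:
    - [[1,-0.01,0.06,0.03,0,0,0],[1,-0.02,0.16,0.06,0,0,0],[1,-0.04,0.28,0.1,0,0,0],[1,-0.06,0.4,0.15,0,0,0],[1,-0.08,0.52,0.15,0,0,0],[1,-0.1,0.64,0.15,0,0,0],[1,-0.11,0.76,0.15,0,0,0],[1,-0.13,0.88,0.15,0,0,0]]

```text
time: 14.77
position: [0.5963, -0.1654, 0.1219]
ee_rot: [[0.099, 0.995, 0.0], [0.995, -0.099, 0.0], [0.0, 0.0, -1.0]]
ft_force: [0.5, 0.2, -0.5]
width: 0.0383
finger_force: 61.0
```

Request:
play_rows:
  moves:
    - [[1,-0.02,0.11,0,0,0,0],[1,-0.03,0.22,0,0,0,0],[1,-0.05,0.33,0,0,0,0],[1,-0.06,0.44,0,0,0,0],[1,-0.08,0.55,0,0,0,0],[1,-0.1,0.66,0,0,0,0],[1,-0.11,0.77,0,0,0,0],[1,-0.13,0.88,0,0,0,0]]

```text
time: 15.43
position: [0.586, -0.0954, 0.122]
ee_rot: [[0.1, 0.995, 0.0], [0.995, -0.1, -0.0], [-0.0, 0.0, -1.0]]
ft_force: [0.7, 0.4, -1.1]
width: 0.0383
finger_force: 61.0
```

Request:
play_rows:
  moves:
    - [[1,-0.02,0.11,0,0,0,0],[1,-0.03,0.22,0,0,0,0],[1,-0.05,0.33,0,0,0,0],[1,-0.06,0.44,0,0,0,0],[1,-0.08,0.55,0,0,0,0],[1,-0.1,0.66,0,0,0,0],[1,-0.11,0.77,0,0,0,0],[1,-0.13,0.88,0,0,0,0]]

```text
time: 16.1
position: [0.5756, -0.0249, 0.122]
ee_rot: [[0.099, 0.995, 0.0], [0.995, -0.099, -0.0], [-0.0, 0.0, -1.0]]
ft_force: [0.3, 0.0, -0.8]
width: 0.038
finger_force: 61.0
```

Request:
play_rows:
  moves:
    - [[1,-0.02,0.11,0,0,0,0],[1,-0.03,0.22,0,0,0,0],[1,-0.05,0.33,0,0,0,0],[1,-0.06,0.44,0,0,0,0],[1,-0.08,0.55,0,0,0,0],[1,-0.1,0.66,0,0,0,0],[1,-0.11,0.77,0,0,0,0],[1,-0.13,0.88,0,0,0,0]]

```text
time: 16.77
position: [0.5652, 0.0455, 0.1219]
ee_rot: [[0.1, 0.995, 0.0], [0.995, -0.1, -0.0], [-0.0, 0.0, -1.0]]
ft_force: [-0.2, -0.6, -0.5]
width: 0.0379
finger_force: 61.0
```

Request:
play_rows:
  moves:
    - [[1,-0.02,0.11,0,0,0,0],[1,-0.03,0.22,0,0,0,0],[1,-0.05,0.33,0,0,0,0],[1,-0.06,0.44,0,0,0,0],[1,-0.08,0.55,0,0,0,0],[1,-0.1,0.66,0,0,0,0],[1,-0.11,0.77,0,0,0,0],[1,-0.13,0.88,0,0,0,0]]

```text
time: 17.43
position: [0.5548, 0.1159, 0.122]
ee_rot: [[0.1, 0.995, 0.0], [0.995, -0.1, -0.0], [0.0, 0.0, -1.0]]
ft_force: [0.2, 0.0, -1.1]
width: 0.0382
finger_force: 61.0
```

Request:
play_rows:
  moves:
    - [[1,-0.02,0.11,0,0,0,0],[1,-0.03,0.22,0,0,0,0],[1,-0.05,0.33,0,0,0,0],[1,-0.06,0.44,0,0,0,0],[1,-0.08,0.55,0,0,0,0],[1,-0.1,0.66,0,0,0,0],[1,-0.11,0.77,0,0,0,0],[1,-0.13,0.88,0,0,0,0]]

```text
time: 18.1
position: [0.5444, 0.1863, 0.1219]
ee_rot: [[0.099, 0.995, 0.0], [0.995, -0.099, -0.0], [-0.0, 0.0, -1.0]]
ft_force: [0.5, -0.6, -0.7]
width: 0.038
finger_force: 61.0
```

Request:
play_rows:
  moves:
    - [[1,-0.03,0.2,0,0,0,0],[1,-0.06,0.4,0,0,0,0],[1,-0.09,0.58,0,0,0,0],[1,-0.11,0.72,0,0,0,0],[1,-0.12,0.82,0,0,0,0],[1,-0.12,0.85,0,0,0,0],[1,-0.12,0.85,0,0,0,0],[1,-0.12,0.85,0,0,0,0]]

```text
time: 18.77
position: [0.535, 0.2531, 0.1219]
ee_rot: [[0.1, 0.995, 0.0], [0.995, -0.1, -0.0], [-0.0, 0.0, -1.0]]
ft_force: [-0.8, -0.7, -0.3]
width: 0.038
finger_force: 61.0
```

```bash
python3 look.py w5 "remote_mid remote_mid_front cell_mid"; python3 -c "
import cv2
a=cv2.imread('pics/w5.png');cv2.imwrite('pics/w5c.png',a[0:400,100:560])"
```

```text
18.8 [0.535  0.2531 0.1219]
remote_mid [(0.78, [327.0, 248.0], [0.53, 0.209])]
   rect [(0.98, [533.0, 216.0], [202.0, 67.0], 84.2, [283, 121], [376, 356])]
remote_mid_front [(0.71, [331.0, 123.0], [0.5435, 0.3141])]
cell_mid []
```

View pics/w5c.png

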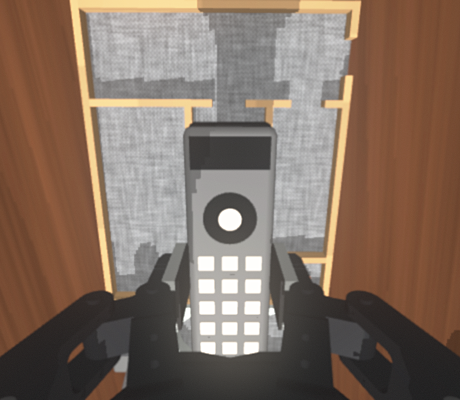

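Request:
play_rows:
  moves:
    - [[1,0,0,-0.12,0,0,0],[1,0,0,-0.27,0,0,0],[1,0,0,-0.42,0,0,0],[1,0,0,-0.57,0,0,0],[1,0,0,-0.72,0,0,0],[1,0,0,-0.85,0,0,0],[1,0,0,-0.92,0,0,0],[1,0,0,-0.95,0,0,0]]

```text
time: 19.68
position: [0.5341, 0.2532, 0.0443]
ee_rot: [[0.099, 0.995, -0.002], [0.995, -0.099, -0.0], [-0.001, -0.002, -1.0]]
ft_force: [0.5, 1.2, -1.3]
width: 0.0385
finger_force: 61.0
```

Request:
play_rows:
  moves:
    - [[1,0,0,-0.02,0,0,0],[1,0,0,-0.04,0,0,0],[1,0,0,-0.06,0,0,0],[1,0,0,-0.08,0,0,0],[1,0,0,-0.1,0,0,0],[1,0,0,-0.12,0,0,0],[1,0,0,-0.12,0,0,0],[1,0,0,-0.12,0,0,0]]

```text
time: 20.35
position: [0.5348, 0.2534, 0.0363]
ee_rot: [[0.099, 0.995, -0.0], [0.995, -0.099, -0.0], [-0.0, -0.0, -1.0]]
ft_force: [-0.2, 1.2, -1.0]
width: 0.0382
finger_force: 61.0
```

Request:
play_rows:
  moves:
    - [[1,0,0,-0.01,0,0,0],[1,0,0,-0.02,0,0,0],[1,0,0,-0.03,0,0,0],[1,0,0,-0.03,0,0,0],[1,0,0,-0.03,0,0,0],[1,0,0,-0.03,0,0,0],[1,0,0,-0.03,0,0,0],[1,0,0,-0.03,0,0,0]]

```text
time: 21.02
position: [0.535, 0.2534, 0.0351]
ee_rot: [[0.099, 0.995, 0.001], [0.995, -0.099, -0.0], [-0.0, 0.001, -1.0]]
ft_force: [-5.8, -2.0, 8.7]
width: 0.0383
finger_force: 62.1
```

Request:
play_rows:
  moves:
    - [[-1,0,0,0.0,0,0,0],[-1,0,0,0.01,0,0,0],[-1,0,0,0.01,0,0,0],[-1,0,0,0.01,0,0,0],[-1,0,0,0.02,0,0,0],[-1,0,0,0.05,0,0,0],[-1,0,0,0.15,0,0,0],[-1,0,0,0.3,0,0,0]]

```text
time: 21.68
position: [0.5341, 0.2532, 0.0577]
ee_rot: [[0.1, 0.995, -0.002], [0.995, -0.1, -0.0], [-0.001, -0.002, -1.0]]
ft_force: [-1.2, 0.4, 0.3]
width: 0.0855
finger_force: 0.0
```

Request:
play_rows:
  moves:
    - [[-1,0,0,0.13,0,0,0],[-1,0,0,0.26,0,0,0],[-1,0,0,0.4,0,0,0],[-1,0,0,0.55,0,0,0],[-1,0,0,0.7,0,0,0],[-1,0,0,0.85,0,0,0],[-1,0,0,0.95,0,0,0],[-1,0,0,1,0,0,0]]

```text
time: 22.35
position: [0.5355, 0.2535, 0.1398]
ee_rot: [[0.099, 0.995, 0.002], [0.995, -0.099, 0.0], [0.001, 0.002, -1.0]]
ft_force: [-0.1, 0.3, 0.9]
width: 0.0856
finger_force: 0.0
```

```bash
python3 look.py w6 "remote_mid remote_mid_front cell_mid cell_case cell_short"; python3 -c "
import cv2
a=cv2.imread('pics/w6.png');cv2.imwrite('pics/w6c.png',a[0:400,100:560])"
```

```text
22.4 [0.5355 0.2535 0.1398]
remote_mid [(0.63, [327.0, 196.0], [0.535, 0.2517])]
   rect [(0.32, [341.0, 407.0], [23.0, 44.0], 83.5, [0, 0], [56, 37])]
remote_mid_front [(0.59, [329.0, 112.0], [0.5438, 0.3218])]
cell_mid []
cell_case [(0.64, [253.0, 201.0], [0.4704, 0.2546])]
cell_short [(0.71, [391.0, 181.0], [0.5901, 0.2601])]
```

View pics/w6c.png

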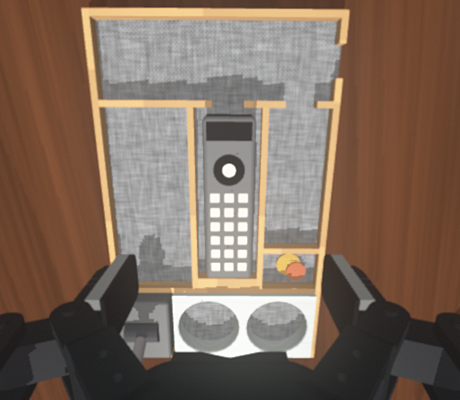

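Request:
play_rows:
  moves:
    - [[-1,-0.02,-0.06,0.05,0,0,0.004],[-1,-0.06,-0.2,0.1,0,0,0.008],[-1,-0.09,-0.32,0.15,0,0,0.012],[-1,-0.12,-0.44,0.2,0,0,0.016],[-1,-0.15,-0.55,0.25,0,0,0.02],[-1,-0.19,-0.67,0.3,0,0,0.025],[-1,-0.22,-0.78,0.35,0,0,0.03],[-1,-0.245,-0.885,0.4,0,0,0.033]]

```text
time: 23.37
position: [0.5149, 0.1818, 0.1702]
ee_rot: [[-0.005, 1.0, -0.0], [1.0, 0.005, -0.0], [-0.0, -0.0, -1.0]]
ft_force: [0.8, -0.2, 0.0]
width: 0.0857
finger_force: 0.0
```

Request:
play_rows:
  moves:
    - [[-1,-0.03,-0.1,0.05,0,0,0.004],[-1,-0.06,-0.21,0.1,0,0,0.008],[-1,-0.09,-0.32,0.15,0,0,0.012],[-1,-0.12,-0.44,0.2,0,0,0.016],[-1,-0.15,-0.55,0.25,0,0,0.02],[-1,-0.19,-0.67,0.3,0,0,0.025],[-1,-0.22,-0.78,0.35,0,0,0.03],[-1,-0.245,-0.885,0.4,0,0,0.033]]

```text
time: 24.03
position: [0.4953, 0.1111, 0.2022]
ee_rot: [[-0.109, 0.994, -0.0], [0.994, 0.109, -0.0], [-0.0, -0.0, -1.0]]
ft_force: [0.0, 0.2, -0.7]
width: 0.0856
finger_force: 0.0
```

Request:
play_rows:
  moves:
    - [[-1,-0.03,-0.1,0,0,0,0.004],[-1,-0.06,-0.21,0,0,0,0.008],[-1,-0.09,-0.32,0,0,0,0.012],[-1,-0.12,-0.44,0,0,0,0.016],[-1,-0.15,-0.55,0,0,0,0.02],[-1,-0.19,-0.67,0,0,0,0.025],[-1,-0.22,-0.78,0,0,0,0.03],[-1,-0.245,-0.885,0,0,0,0.033]]

```text
time: 24.7
position: [0.4757, 0.0403, 0.2021]
ee_rot: [[-0.211, 0.978, 0.0], [0.978, 0.211, -0.0], [-0.0, 0.0, -1.0]]
ft_force: [0.7, 1.3, -0.1]
width: 0.0856
finger_force: 0.0
```

Request:
play_rows:
  moves:
    - [[-1,-0.04,-0.15,0,0,0,0.01],[-1,-0.09,-0.32,0,0,0,0.02],[-1,-0.14,-0.5,0,0,0,0.03],[-1,-0.19,-0.67,0,0,0,0.033],[-1,-0.22,-0.8,0,0,0,0.033],[-1,-0.245,-0.885,0,0,0,0.033],[-1,-0.245,-0.885,0,0,0,0.033],[-1,-0.245,-0.885,0,0,0,0.033]]

```text
time: 25.37
position: [0.4565, -0.0299, 0.202]
ee_rot: [[-0.309, 0.951, 0.0], [0.951, 0.309, 0.0], [0.0, 0.0, -1.0]]
ft_force: [-0.6, 0.4, -0.2]
width: 0.0852
finger_force: 0.0
```

```bash
python3 look.py w7 "glasses_case remote_short"
```

```text
25.4 [ 0.4565 -0.0299  0.202 ]
glasses_case []
   rect [(0.6, [459.0, -63.0], [56.0, 150.0], 17.4, [292, 138], [348, 274])]
remote_short [(0.95, [291.0, 325.0], [0.4718, -0.2238])]
   rect [(0.75, [473.0, -215.0], [53.0, 108.0], 88.6, [244, 303], [337, 357])]
```

Request:
play_rows:
  moves:
    - [[-1,0,-0.06,-0.1,0,0,0],[-1,0.01,-0.12,-0.22,0,0,0],[-1,0.01,-0.18,-0.35,0,0,0],[-1,0.02,-0.24,-0.48,0,0,0],[-1,0.02,-0.3,-0.61,0,0,0],[-1,0.025,-0.36,-0.74,0,0,0],[-1,0.025,-0.41,-0.87,0,0,0],[-1,0.025,-0.41,-1,0,0,0]]

```text
time: 26.28
position: [0.4583, -0.0634, 0.1207]
ee_rot: [[-0.309, 0.951, -0.0], [0.951, 0.309, -0.0], [0.0, -0.0, -1.0]]
ft_force: [0.3, -1.0, -0.7]
width: 0.0852
finger_force: 0.0
```

Request:
play_rows:
  moves:
    - [[-1,0,0,-0.15,0,0,0],[-1,0,0,-0.3,0,0,0],[-1,0,0,-0.45,0,0,0],[-1,0,0,-0.6,0,0,0],[-1,0,0,-0.75,0,0,0],[-1,0,0,-0.88,0,0,0],[-1,0,0,-0.96,0,0,0],[-1,0,0,-1,0,0,0]]

```text
time: 26.95
position: [0.4579, -0.0623, 0.0407]
ee_rot: [[-0.31, 0.951, -0.001], [0.951, 0.31, 0.001], [0.001, -0.001, -1.0]]
ft_force: [0.5, -0.1, -0.2]
width: 0.0854
finger_force: 0.0
```

Request:
play_rows:
  moves:
    - [[-1,0,0,-0.07,0,0,0],[-1,0,0,-0.14,0,0,0],[-1,0,0,-0.2,0,0,0],[-1,0,0,-0.2,0,0,0],[1,0,0,-0.2,0,0,0],[1,0,0,-0.2,0,0,0],[1,0,0,-0.2,0,0,0],[1,0,0,-0.2,0,0,0]]

```text
time: 27.62
position: [0.459, -0.0628, 0.0266]
ee_rot: [[-0.31, 0.951, 0.001], [0.951, 0.31, -0.0], [-0.001, 0.001, -1.0]]
ft_force: [1.1, -0.2, 4.6]
width: 0.0527
finger_force: 64.1
```

Request:
play_rows:
  moves:
    - [[1,0,0,0,0,0,0],[1,0,0,0,0,0,0],[1,0,0,0,0,0,0],[1,0,0,0,0,0,0],[1,0,0,0,0,0,0],[1,0,0,0,0,0,0],[1,0,0,0,0,0,0],[1,0,0,0,0,0,0]]

```text
time: 28.28
position: [0.459, -0.0628, 0.0266]
ee_rot: [[-0.31, 0.951, 0.001], [0.951, 0.31, -0.001], [-0.001, 0.001, -1.0]]
ft_force: [0.0, 0.5, 5.6]
width: 0.0529
finger_force: 64.0
```

Request:
play_rows:
  moves:
    - [[1,0,0,0.05,0,0,0],[1,0,0,0.15,0,0,0],[1,0,0,0.28,0,0,0],[1,0,0,0.42,0,0,0],[1,0,0,0.58,0,0,0],[1,0,0,0.72,0,0,0],[1,0,0,0.86,0,0,0],[1,0,0,1.0,0,0,0]]

```text
time: 28.95
position: [0.4586, -0.0627, 0.1074]
ee_rot: [[-0.31, 0.951, 0.001], [0.951, 0.31, -0.0], [-0.0, 0.001, -1.0]]
ft_force: [0.4, 0.5, -0.7]
width: 0.0525
finger_force: 63.2
```

Request:
play_rows:
  moves:
    - [[1,0,0.06,0.12,0,0,-0.004],[1,0.01,0.2,0.24,0,0,-0.008],[1,0.01,0.33,0.36,0,0,-0.012],[1,0.02,0.46,0.48,0,0,-0.016],[1,0.02,0.6,0.58,0,0,-0.02],[1,0.03,0.73,0.6,0,0,-0.025],[1,0.03,0.86,0.6,0,0,-0.03],[1,0.035,0.99,0.6,0,0,-0.033]]

```text
time: 29.62
position: [0.4613, 0.0174, 0.1547]
ee_rot: [[-0.208, 0.978, 0.001], [0.978, 0.208, -0.0], [-0.0, 0.001, -1.0]]
ft_force: [-1.1, 0.1, -1.7]
width: 0.0529
finger_force: 63.2
```

Request:
play_rows:
  moves:
    - [[1,0,0.12,0,0,0,-0.004],[1,0.01,0.25,0,0,0,-0.008],[1,0.01,0.37,0,0,0,-0.012],[1,0.02,0.5,0,0,0,-0.016],[1,0.02,0.62,0,0,0,-0.02],[1,0.03,0.74,0,0,0,-0.025],[1,0.03,0.86,0,0,0,-0.03],[1,0.035,0.99,0,0,0,-0.033]]

```text
time: 30.28
position: [0.4639, 0.0965, 0.1544]
ee_rot: [[-0.106, 0.994, -0.0], [0.994, 0.106, 0.0], [0.0, -0.0, -1.0]]
ft_force: [-0.1, 0.2, -1.8]
width: 0.0525
finger_force: 63.2
```

Request:
play_rows:
  moves:
    - [[1,0,0.12,0,0,0,-0.004],[1,0.01,0.25,0,0,0,-0.008],[1,0.01,0.37,0,0,0,-0.012],[1,0.02,0.5,0,0,0,-0.016],[1,0.02,0.62,0,0,0,-0.02],[1,0.03,0.74,0,0,0,-0.025],[1,0.03,0.86,0,0,0,-0.03],[1,0.035,0.99,0,0,0,-0.033]]

```text
time: 30.95
position: [0.4666, 0.1757, 0.1544]
ee_rot: [[-0.003, 1.0, -0.0], [1.0, 0.003, -0.0], [-0.0, -0.0, -1.0]]
ft_force: [-0.2, -0.4, -1.0]
width: 0.0532
finger_force: 63.2
```

Request:
play_rows:
  moves:
    - [[1,0.01,0.2,0,0,0,-0.01],[1,0.01,0.4,0,0,0,-0.02],[1,0.02,0.6,0,0,0,-0.03],[1,0.03,0.78,0,0,0,-0.034],[1,0.035,0.9,0,0,0,-0.034],[1,0.035,1,0,0,0,-0.034],[1,0.035,1,0,0,0,-0.034],[1,0.035,1,0,0,0,-0.034]]

```text
time: 31.62
position: [0.4695, 0.255, 0.154]
ee_rot: [[0.102, 0.995, -0.0], [0.995, -0.102, -0.0], [-0.0, -0.0, -1.0]]
ft_force: [-0.5, 0.7, -1.2]
width: 0.0528
finger_force: 63.2
```

```bash
python3 look.py w8 "cell_case"; python3 -c "
import cv2
a=cv2.imread('pics/w8.png');cv2.imwrite('pics/w8c.png',a[0:400,100:560])"
```

```text
31.6 [0.4695 0.255  0.154 ]
cell_case []
```

View pics/w8c.png

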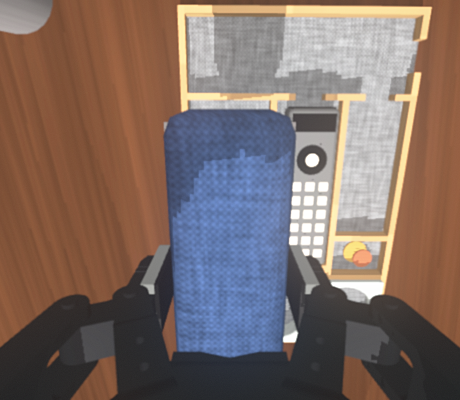

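Request:
play_rows:
  moves:
    - [[1,0,0,-0.1,0,0,0],[1,-0.01,0,-0.22,0,0,0],[1,-0.02,0,-0.35,0,0,0],[1,-0.02,0,-0.48,0,0,0],[1,-0.02,0,-0.61,0,0,0],[1,-0.02,0,-0.74,0,0,0],[1,-0.02,0,-0.87,0,0,0],[1,-0.02,0,-1,0,0,0]]

```text
time: 32.38
position: [0.4679, 0.2549, 0.0727]
ee_rot: [[0.103, 0.995, -0.0], [0.995, -0.103, -0.0], [-0.0, -0.0, -1.0]]
ft_force: [0.0, 0.1, 0.1]
width: 0.0529
finger_force: 63.2
```

Request:
play_rows:
  moves:
    - [[1,0,0,-0.08,0,0,0],[1,0,0,-0.16,0,0,0],[1,0,0,-0.23,0,0,0],[1,0,0,-0.3,0,0,0],[1,0,0,-0.36,0,0,0],[1,0,0,-0.41,0,0,0],[1,0,0,-0.45,0,0,0],[1,0,0,-0.45,0,0,0]]

```text
time: 33.05
position: [0.4677, 0.2549, 0.0373]
ee_rot: [[0.103, 0.995, -0.001], [0.995, -0.103, -0.0], [-0.0, -0.001, -1.0]]
ft_force: [0.2, -0.5, -1.3]
width: 0.0527
finger_force: 63.2
```

Request:
play_rows:
  moves:
    - [[1,0,0,-0.02,0,0,0],[1,0,0,-0.04,0,0,0],[1,0,0,-0.06,0,0,0],[1,0,0,-0.07,0,0,0],[1,0,0,-0.08,0,0,0],[1,0,0,-0.08,0,0,0],[1,0,0,-0.08,0,0,0],[1,0,0,-0.08,0,0,0]]

```text
time: 33.72
position: [0.4681, 0.255, 0.0316]
ee_rot: [[0.103, 0.995, 0.0], [0.995, -0.103, -0.0], [0.0, 0.0, -1.0]]
ft_force: [-0.4, 0.5, -1.4]
width: 0.0524
finger_force: 63.2
```

Request:
play_rows:
  moves:
    - [[1,0,0,-0.012,0,0,0],[1,0,0,-0.012,0,0,0],[-0.38,0,0,-0.012,0,0,0],[-0.38,0,0,-0.012,0,0,0],[-0.38,0,0,-0.012,0,0,0],[-0.38,0,0,-0.012,0,0,0],[-0.38,0,0,-0.012,0,0,0],[-0.38,0,0,-0.012,0,0,0]]

```text
time: 34.38
position: [0.4681, 0.255, 0.0306]
ee_rot: [[0.103, 0.995, 0.0], [0.995, -0.103, 0.0], [0.0, 0.0, -1.0]]
ft_force: [-0.1, -0.1, 0.1]
width: 0.0592
finger_force: 0.0
```

Released with 59 mm opening; lift, then look.

Request:
play_rows:
  moves:
    - [[-0.38,0,0,0.06,0,0,0],[-0.38,0,0,0.14,0,0,0],[-0.38,0,0,0.24,0,0,0],[-0.38,0,0,0.36,0,0,0],[-0.6,0,0,0.5,0,0,0],[-1,0,0,0.65,0,0,0],[-1,0,0,0.82,0,0,0],[-1,0,0,1,0,0,0]]

```text
time: 35.05
position: [0.4682, 0.255, 0.1122]
ee_rot: [[0.103, 0.995, 0.001], [0.995, -0.103, 0.0], [0.0, 0.001, -1.0]]
ft_force: [0.6, 0.1, -0.0]
width: 0.0854
finger_force: 0.0
```

Request:
play_rows:
  moves:
    - [[-1,0,-0.05,0.15,0,0,0],[-1,0,-0.1,0.3,0,0,0],[-1,0.05,-0.15,0.45,0,0,0],[-1,0.1,-0.2,0.6,0,0,0],[-1,0.1,-0.2,0.75,0,0,0],[-1,0.1,-0.2,0.9,0,0,0],[-1,0.1,-0.2,1,0,0,0],[-1,0.1,-0.2,1,0,0,0]]

```text
time: 35.72
position: [0.4769, 0.2393, 0.1928]
ee_rot: [[0.103, 0.995, 0.003], [0.995, -0.103, 0.001], [0.001, 0.003, -1.0]]
ft_force: [0.5, -0.1, 0.4]
width: 0.0852
finger_force: 0.0
```

```bash
python3 look.py w9 "glasses_case remote_mid"; python3 -c "
import cv2
a=cv2.imread('pics/w9.png');cv2.imwrite('pics/w9c.png',a[0:400,100:560])"
```

```text
35.7 [0.4769 0.2393 0.1928]
glasses_case [(0.67, [316.0, 165.0], [0.467, 0.2556])]
   rect [(0.66, [469.0, 255.0], [149.0, 56.0], 84.1, [287, 88], [348, 239])]
remote_mid [(0.72, [384.0, 161.0], [0.5358, 0.2524]), (0.22, [363.0, 267.0], [0.5057, 0.134])]
   rect [(0.65, [522.0, 224.0], [338.0, 187.0], 84.0, [272, 0], [495, 337])]
```

View pics/w9c.png

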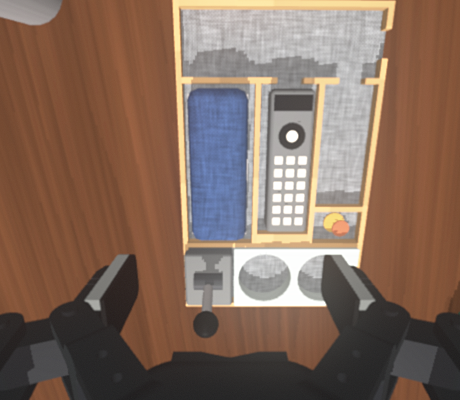

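Request:
play_rows:
  moves:
    - [[-1,0,-0.08,0,0,0,-0.01],[-1,0,-0.2,0,0,0,-0.02],[-1,0,-0.33,0,0,0,-0.03],[-1,0,-0.46,0,0,0,-0.04],[-1,0,-0.58,0,0,0,-0.05],[-1,0,-0.71,0,0,0,-0.06],[-1,0,-0.83,0,0,0,-0.07],[-1,0,-0.956,0,0,0,-0.079]]

```text
time: 36.63
position: [0.4761, 0.1613, 0.1907]
ee_rot: [[0.347, 0.938, 0.0], [0.938, -0.347, -0.0], [0.0, 0.0, -1.0]]
ft_force: [-0.6, 1.0, -0.6]
width: 0.0854
finger_force: 0.0
```

Request:
play_rows:
  moves:
    - [[-1,0,-0.12,0,0,0,-0.01],[-1,0,-0.24,0,0,0,-0.02],[-1,0,-0.36,0,0,0,-0.03],[-1,0,-0.48,0,0,0,-0.04],[-1,0,-0.6,0,0,0,-0.05],[-1,0,-0.72,0,0,0,-0.06],[-1,0,-0.84,0,0,0,-0.07],[-1,0,-0.956,0,0,0,-0.079]]

```text
time: 37.3
position: [0.4761, 0.0851, 0.1906]
ee_rot: [[0.567, 0.824, 0.0], [0.824, -0.567, -0.0], [-0.0, 0.0, -1.0]]
ft_force: [-0.7, 0.8, -0.4]
width: 0.085
finger_force: 0.0
```

Request:
play_rows:
  moves:
    - [[-1,0,-0.12,0,0,0,-0.01],[-1,0,-0.24,0,0,0,-0.02],[-1,0,-0.36,0,0,0,-0.03],[-1,0,-0.48,0,0,0,-0.04],[-1,0,-0.6,0,0,0,-0.05],[-1,0,-0.72,0,0,0,-0.06],[-1,0,-0.84,0,0,0,-0.07],[-1,0,-0.956,0,0,0,-0.079]]

```text
time: 37.97
position: [0.476, 0.0086, 0.1906]
ee_rot: [[0.752, 0.66, 0.0], [0.66, -0.752, -0.0], [-0.0, 0.0, -1.0]]
ft_force: [0.2, -0.1, -0.0]
width: 0.0854
finger_force: 0.0
```

Request:
play_rows:
  moves:
    - [[-1,0,-0.12,0,0,0,-0.01],[-1,0,-0.24,0,0,0,-0.02],[-1,0,-0.36,0,0,0,-0.03],[-1,0,-0.48,0,0,0,-0.04],[-1,0,-0.6,0,0,0,-0.05],[-1,0,-0.72,0,0,0,-0.06],[-1,0,-0.84,0,0,0,-0.07],[-1,0,-0.956,0,0,0,-0.079]]

```text
time: 38.63
position: [0.476, -0.0679, 0.1906]
ee_rot: [[0.891, 0.455, 0.0], [0.455, -0.891, -0.0], [-0.0, 0.0, -1.0]]
ft_force: [0.3, 0.0, -1.2]
width: 0.0852
finger_force: 0.0
```

Request:
play_rows:
  moves:
    - [[-1,0,-0.12,0,0,0,-0.01],[-1,0,-0.24,0,0,0,-0.02],[-1,0,-0.36,0,0,0,-0.03],[-1,0,-0.48,0,0,0,-0.04],[-1,0,-0.6,0,0,0,-0.05],[-1,0,-0.72,0,0,0,-0.06],[-1,0,-0.84,0,0,0,-0.07],[-1,0,-0.956,0,0,0,-0.079]]

```text
time: 39.3
position: [0.4761, -0.1444, 0.1906]
ee_rot: [[0.975, 0.222, 0.0], [0.222, -0.975, -0.0], [-0.0, 0.0, -1.0]]
ft_force: [1.1, 0.6, 0.1]
width: 0.0855
finger_force: 0.0
```

Request:
play_rows:
  moves:
    - [[-1,0,-0.18,0,0,0,-0.01],[-1,0,-0.36,0,0,0,-0.02],[-1,0,-0.53,0,0,0,-0.03],[-1,0,-0.7,0,0,0,-0.045],[-1,0,-0.83,0,0,0,-0.06],[-1,0,-0.92,0,0,0,-0.07],[-1,0,-0.956,0,0,0,-0.079],[-1,0,-0.956,0,0,0,-0.079]]

```text
time: 39.97
position: [0.4759, -0.2206, 0.1904]
ee_rot: [[1.0, -0.024, -0.0], [-0.024, -1.0, 0.0], [-0.0, -0.0, -1.0]]
ft_force: [-0.3, -0.0, -0.3]
width: 0.0852
finger_force: 0.0
```

```bash
python3 look.py w10 "remote_short remote_short_front candle_tall candle_low"
```

```text
40.0 [ 0.4759 -0.2206  0.1904]
remote_short [(0.89, [332.0, 182.0], [0.473, -0.2208])]
   rect [(0.71, [473.0, -222.0], [38.0, 108.0], 88.5, [313, 131], [352, 239])]
remote_short_front [(0.83, [333.0, 134.0], [0.5214, -0.2232])]
candle_tall [(0.71, [332.0, 185.0], [0.4698, -0.2214]), (0.59, [479.0, 198.0], [0.4515, -0.3757])]
candle_low [(0.69, [478.0, 108.0], [0.5432, -0.3641])]
```

Request:
play_rows:
  moves:
    - [[-1,-0.02,-0.01,-0.1,0,0,0],[-1,-0.035,-0.01,-0.22,0,0,0],[-1,-0.035,-0.01,-0.35,0,0,0],[-1,-0.035,-0.01,-0.48,0,0,0],[-1,-0.035,-0.01,-0.61,0,0,0],[-1,-0.035,-0.01,-0.74,0,0,0],[-1,-0.035,-0.01,-0.87,0,0,0],[-1,-0.035,-0.01,-1,0,0,0]]

```text
time: 40.93
position: [0.4731, -0.2206, 0.1093]
ee_rot: [[1.0, -0.021, -0.0], [-0.021, -1.0, 0.0], [-0.0, -0.0, -1.0]]
ft_force: [-0.2, -0.0, 0.4]
width: 0.0853
finger_force: 0.0
```

Request:
play_rows:
  moves:
    - [[-1,0,0,-0.15,0,0,0],[-1,0,0,-0.3,0,0,0],[-1,0,0,-0.45,0,0,0],[-1,0,0,-0.6,0,0,0],[-1,0,0,-0.75,0,0,0],[-1,0,0,-0.88,0,0,0],[-1,0,0,-0.96,0,0,0],[-1,0,0,-1,0,0,0]]

```text
time: 41.6
position: [0.4728, -0.2203, 0.0292]
ee_rot: [[1.0, -0.021, -0.001], [-0.021, -1.0, 0.001], [-0.001, -0.001, -1.0]]
ft_force: [0.6, 0.4, -0.3]
width: 0.0855
finger_force: 0.0
```

Request:
play_rows:
  moves:
    - [[-1,0,0,0,0,0,0],[1,0,0,0,0,0,0],[1,0,0,0,0,0,0],[1,0,0,0,0,0,0],[1,0,0,0,0,0,0],[1,0,0,0,0,0,0],[1,0,0,0,0,0,0],[1,0,0,0,0,0,0]]

```text
time: 42.27
position: [0.4738, -0.2212, 0.0315]
ee_rot: [[1.0, -0.021, 0.001], [-0.021, -1.0, -0.001], [0.001, 0.001, -1.0]]
ft_force: [-0.4, 0.2, 5.4]
width: 0.0342
finger_force: 60.6
```

Request:
play_rows:
  moves:
    - [[1,0,0,0,0,0,0],[1,0,0,0,0,0,0],[1,0,0,0.05,0,0,0],[1,0,0,0.15,0,0,0],[1,0,0,0.25,0,0,0],[1,0,0,0.35,0,0,0],[1,0,0,0.48,0,0,0],[1,0,0,0.6,0,0,0]]

```text
time: 42.93
position: [0.4734, -0.2208, 0.0799]
ee_rot: [[1.0, -0.021, 0.0], [-0.021, -1.0, -0.0], [0.0, 0.0, -1.0]]
ft_force: [-0.9, -0.6, -0.6]
width: 0.034
finger_force: 59.9
```

Request:
play_rows:
  moves:
    - [[1,0.02,0.06,0.1,0,0,0.008],[1,0.05,0.18,0.2,0,0,0.016],[1,0.08,0.3,0.3,0,0,0.024],[1,0.1,0.41,0.4,0,0,0.033],[1,0.13,0.52,0.5,0,0,0.042],[1,0.16,0.64,0.55,0,0,0.05],[1,0.19,0.75,0.55,0,0,0.06],[1,0.216,0.863,0.55,0,0,0.068]]

```text
time: 43.6
position: [0.4909, -0.1506, 0.1226]
ee_rot: [[0.981, 0.195, 0.0], [0.195, -0.981, -0.0], [0.0, 0.0, -1.0]]
ft_force: [-0.2, -0.2, -0.6]
width: 0.0345
finger_force: 59.9
```

Request:
play_rows:
  moves:
    - [[1,0.03,0.11,0,0,0,0.008],[1,0.05,0.21,0,0,0,0.016],[1,0.08,0.32,0,0,0,0.024],[1,0.11,0.43,0,0,0,0.033],[1,0.13,0.54,0,0,0,0.042],[1,0.16,0.65,0,0,0,0.05],[1,0.19,0.75,0,0,0,0.06],[1,0.216,0.863,0,0,0,0.068]]

```text
time: 44.27
position: [0.5081, -0.0819, 0.1226]
ee_rot: [[0.917, 0.398, 0.0], [0.398, -0.917, -0.0], [0.0, 0.0, -1.0]]
ft_force: [-0.1, -0.4, -0.6]
width: 0.0344
finger_force: 59.9
```

Request:
play_rows:
  moves:
    - [[1,0.03,0.11,0,0,0,0.008],[1,0.05,0.21,0,0,0,0.016],[1,0.08,0.32,0,0,0,0.024],[1,0.11,0.43,0,0,0,0.033],[1,0.13,0.54,0,0,0,0.042],[1,0.16,0.65,0,0,0,0.05],[1,0.19,0.75,0,0,0,0.06],[1,0.216,0.863,0,0,0,0.068]]

```text
time: 44.93
position: [0.5254, -0.0128, 0.1226]
ee_rot: [[0.812, 0.583, 0.0], [0.583, -0.812, -0.0], [0.0, 0.0, -1.0]]
ft_force: [-0.3, -0.4, -1.7]
width: 0.0343
finger_force: 59.9
```

Request:
play_rows:
  moves:
    - [[1,0.03,0.11,0,0,0,0.008],[1,0.05,0.21,0,0,0,0.016],[1,0.08,0.32,0,0,0,0.024],[1,0.11,0.43,0,0,0,0.033],[1,0.13,0.54,0,0,0,0.042],[1,0.16,0.65,0,0,0,0.05],[1,0.19,0.75,0,0,0,0.06],[1,0.216,0.863,0,0,0,0.068]]

```text
time: 45.6
position: [0.5427, 0.0562, 0.1226]
ee_rot: [[0.67, 0.742, 0.0], [0.742, -0.67, -0.0], [-0.0, 0.0, -1.0]]
ft_force: [-0.4, -0.5, -0.6]
width: 0.0341
finger_force: 59.9
```

Request:
play_rows:
  moves:
    - [[1,0.03,0.11,0,0,0,0.008],[1,0.05,0.21,0,0,0,0.016],[1,0.08,0.32,0,0,0,0.024],[1,0.11,0.43,0,0,0,0.033],[1,0.13,0.54,0,0,0,0.042],[1,0.16,0.65,0,0,0,0.05],[1,0.19,0.75,0,0,0,0.06],[1,0.216,0.863,0,0,0,0.068]]

```text
time: 46.27
position: [0.5599, 0.1253, 0.1226]
ee_rot: [[0.498, 0.867, 0.0], [0.867, -0.498, -0.0], [-0.0, 0.0, -1.0]]
ft_force: [0.2, 0.5, -1.7]
width: 0.0345
finger_force: 59.9
```

Request:
play_rows:
  moves:
    - [[1,0.03,0.11,0,0,0,0.008],[1,0.05,0.21,0,0,0,0.016],[1,0.08,0.32,0,0,0,0.024],[1,0.11,0.43,0,0,0,0.033],[1,0.13,0.54,0,0,0,0.042],[1,0.16,0.65,0,0,0,0.05],[1,0.19,0.75,0,0,0,0.06],[1,0.216,0.863,0,0,0,0.068]]

```text
time: 46.93
position: [0.5772, 0.1943, 0.1225]
ee_rot: [[0.302, 0.953, 0.0], [0.953, -0.302, -0.0], [-0.0, 0.0, -1.0]]
ft_force: [0.0, -0.4, -0.5]
width: 0.0341
finger_force: 59.9
```

Request:
play_rows:
  moves:
    - [[1,0.04,0.18,0,0,0,0.015],[1,0.08,0.36,0,0,0,0.03],[1,0.12,0.54,0,0,0,0.045],[1,0.16,0.7,0,0,0,0.055],[1,0.19,0.8,0,0,0,0.065],[1,0.21,0.86,0,0,0,0.066],[1,0.21,0.86,0,0,0,0.066],[1,0.21,0.86,0,0,0,0.066]]

```text
time: 47.6
position: [0.5937, 0.2622, 0.1224]
ee_rot: [[0.103, 0.995, -0.0], [0.995, -0.103, -0.0], [-0.0, -0.0, -1.0]]
ft_force: [-0.0, 0.3, -1.0]
width: 0.0342
finger_force: 59.9
```

```bash
python3 look.py w11 "remote_short"; python3 -c "
import cv2
a=cv2.imread('pics/w11.png');cv2.imwrite('pics/w11c.png',a[0:400,100:560])"
```

```text
47.6 [0.5937 0.2622 0.1224]
remote_short [(0.98, [329.0, 254.0], [0.5893, 0.2123])]
   rect [(0.63, [590.0, 212.0], [178.0, 61.0], 84.3, [289, 157], [370, 356])]
```

View pics/w11c.png

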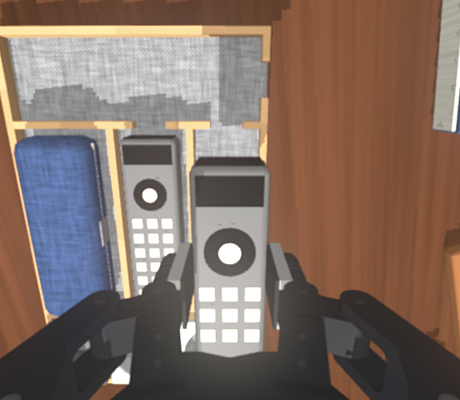

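Request:
play_rows:
  moves:
    - [[1,0,0,-0.12,0,0,0],[1,0,0,-0.27,0,0,0],[1,0,0,-0.42,0,0,0],[1,0,0,-0.57,0,0,0],[1,0,0,-0.72,0,0,0],[1,0,0,-0.85,0,0,0],[1,0,0,-0.92,0,0,0],[1,0,0,-0.95,0,0,0]]

```text
time: 48.42
position: [0.5929, 0.2622, 0.0448]
ee_rot: [[0.103, 0.995, -0.002], [0.995, -0.103, -0.0], [-0.001, -0.002, -1.0]]
ft_force: [0.5, -0.1, -0.4]
width: 0.0343
finger_force: 59.9
```

Request:
play_rows:
  moves:
    - [[1,0,0,-0.02,0,0,0],[1,0,0,-0.04,0,0,0],[1,0,0,-0.06,0,0,0],[1,0,0,-0.08,0,0,0],[1,0,0,-0.1,0,0,0],[1,0,0,-0.12,0,0,0],[1,0,0,-0.13,0,0,0],[1,0,0,-0.13,0,0,0]]

```text
time: 49.08
position: [0.5936, 0.2623, 0.0359]
ee_rot: [[0.103, 0.995, -0.0], [0.995, -0.103, -0.0], [-0.0, -0.0, -1.0]]
ft_force: [-0.4, -0.4, -0.9]
width: 0.0346
finger_force: 59.9
```

Request:
play_rows:
  moves:
    - [[1,0,0,-0.01,0,0,0],[1,0,0,-0.01,0,0,0],[0.02,0,0,-0.01,0,0,0],[0.02,0,0,-0.01,0,0,0],[0.02,0,0,-0.01,0,0,0],[0.02,0,0,-0.01,0,0,0],[0.02,0,0,-0.01,0,0,0],[0.02,0,0,-0.01,0,0,0]]

```text
time: 49.75
position: [0.5938, 0.2623, 0.0354]
ee_rot: [[0.103, 0.995, 0.0], [0.995, -0.103, -0.0], [0.0, 0.0, -1.0]]
ft_force: [-0.0, 0.9, -0.4]
width: 0.0419
finger_force: 0.0
```

Request:
play_rows:
  moves:
    - [[0.02,0,0,0.06,0,0,0],[0.02,0,0,0.14,0,0,0],[0.02,0,0,0.24,0,0,0],[0.02,0,0,0.36,0,0,0],[-0.3,0,0,0.5,0,0,0],[-1,0,0,0.65,0,0,0],[-1,0,0,0.82,0,0,0],[-1,0,0,1,0,0,0]]

```text
time: 50.42
position: [0.5938, 0.2624, 0.1171]
ee_rot: [[0.103, 0.995, 0.001], [0.995, -0.103, 0.0], [0.0, 0.001, -1.0]]
ft_force: [-0.0, 0.5, 0.0]
width: 0.0849
finger_force: 0.0
```

Request:
play_rows:
  moves:
    - [[-1,0,-0.05,0.15,0,0,0],[-1,-0.1,-0.1,0.3,0,0,0],[-1,-0.2,-0.15,0.45,0,0,0],[-1,-0.3,-0.2,0.6,0,0,0],[-1,-0.4,-0.2,0.75,0,0,0],[-1,-0.5,-0.2,0.9,0,0,0],[-1,-0.5,-0.2,1,0,0,0],[-1,-0.5,-0.2,1,0,0,0]]

```text
time: 51.08
position: [0.5545, 0.2467, 0.1981]
ee_rot: [[0.102, 0.995, 0.004], [0.995, -0.102, 0.001], [0.001, 0.004, -1.0]]
ft_force: [0.7, 0.9, 0.3]
width: 0.0853
finger_force: 0.0
```

```bash
python3 look.py w12 "remote_short remote_mid glasses_case well_a toggle_tip"; python3 -c "
import cv2
a=cv2.imread('pics/w12.png');cv2.imwrite('pics/w12c.png',a[0:400,100:560])"
```

```text
51.1 [0.5545 0.2467 0.1981]
remote_short [(0.69, [364.0, 166.0], [0.5932, 0.2564])]
   rect [(0.6, [595.0, 260.0], [106.0, 38.0], 84.0, [348, 109], [389, 217])]
remote_mid [(0.96, [308.0, 172.0], [0.5353, 0.2555])]
   rect [(0.65, [536.0, 254.0], [136.0, 41.0], 84.1, [286, 106], [329, 242])]
glasses_case [(0.67, [241.0, 179.0], [0.4636, 0.2557])]
   rect [(0.86, [468.0, 254.0], [150.0, 60.0], 84.2, [204, 106], [273, 251])]
well_a [(0.93, [293.0, 279.0], [0.503, 0.133]), (0.83, [355.0, 279.0], [0.5735, 0.1266])]
toggle_tip [(0.69, [246.0, 178.0], [0.4885, 0.2703]), (0.6, [230.0, 332.0], [0.4454, 0.1191])]
```

View pics/w12c.png

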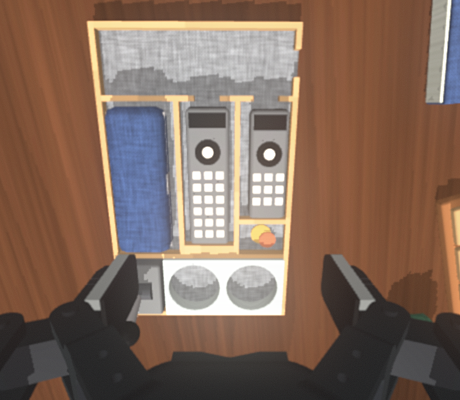

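```bash
python3 fit.py
```

```text
-0.8018821477890015 [ 0.52515365  0.24362244 -0.10130794] -5.804517518587505
well (np.float32(69.21563), np.float64(-8.5), np.float64(-113.0)) [[0.505269   0.13206146 0.004     ]]
well (np.float32(68.91665), np.float64(54.5), np.float64(-113.0)) [[0.56794599 0.12568997 0.004     ]]
```

Request:
play_rows:
  moves:
    - [[-1,0,-0.1,0,0,0,0],[-1,0,-0.22,0,0,0,0],[-1,0,-0.34,0,0,0,0],[-1,0,-0.46,0,0,0,0],[-1,0,-0.58,0,0,0,0],[-1,0,-0.69,0,0,0,0],[-1,0,-0.78,0,0,0,0],[-1,0,-0.8,0,0,0,0]]

```text
time: 52.25
position: [0.5539, 0.1809, 0.1955]
ee_rot: [[0.104, 0.995, 0.0], [0.995, -0.104, -0.0], [-0.0, 0.0, -1.0]]
ft_force: [-0.9, -0.8, 0.6]
width: 0.0854
finger_force: 0.0
```

```bash
python3 fit.py;  python3 look.py w13 "well_a"
```

```text
-0.6587737202644348 [ 0.52503392  0.24450129 -0.10233757] -5.863510797586818
well (np.float32(70.186714), np.float64(-8.5), np.float64(-113.5)) [[0.50498334 0.13246347 0.004     ]]
well (np.float32(71.81841), np.float64(55.0), np.float64(-113.5)) [[0.56815112 0.12597637 0.004     ]]
52.3 [0.5538 0.1813 0.1955]
well_a [(0.87, [350.0, 228.0], [0.5711, 0.1256]), (0.59, [284.0, 229.0], [0.5003, 0.1317])]
```

Request:
play_rows:
  moves:
    - [[-1,-0.02,-0.08,0.01,0,0,0.008],[-1,-0.05,-0.2,0.01,0,0,0.017],[-1,-0.07,-0.33,0.02,0,0,0.026],[-1,-0.1,-0.46,0.02,0,0,0.035],[-1,-0.12,-0.59,0.03,0,0,0.044],[-1,-0.15,-0.72,0.03,0,0,0.053],[-1,-0.18,-0.85,0.04,0,0,0.062],[-1,-0.204,-0.98,0.04,0,0,0.0715]]

```text
time: 53.07
position: [0.5373, 0.104, 0.1987]
ee_rot: [[-0.124, 0.992, 0.0], [0.992, 0.124, 0.0], [0.0, 0.0, -1.0]]
ft_force: [-0.2, 0.2, 0.4]
width: 0.0855
finger_force: 0.0
```

Request:
play_rows:
  moves:
    - [[-1,-0.02,-0.12,0.01,0,0,0.008],[-1,-0.05,-0.24,0.01,0,0,0.017],[-1,-0.07,-0.36,0.02,0,0,0.026],[-1,-0.1,-0.49,0.02,0,0,0.035],[-1,-0.12,-0.61,0.03,0,0,0.044],[-1,-0.15,-0.73,0.03,0,0,0.053],[-1,-0.18,-0.85,0.04,0,0,0.062],[-1,-0.204,-0.98,0.04,0,0,0.0715]]

```text
time: 53.73
position: [0.5211, 0.0257, 0.202]
ee_rot: [[-0.342, 0.94, 0.0], [0.94, 0.342, 0.0], [0.0, 0.0, -1.0]]
ft_force: [-0.5, -0.7, 0.7]
width: 0.0855
finger_force: 0.0
```

Request:
play_rows:
  moves:
    - [[-1,-0.02,-0.12,0.01,0,0,0.008],[-1,-0.05,-0.24,0.01,0,0,0.017],[-1,-0.07,-0.36,0.02,0,0,0.026],[-1,-0.1,-0.49,0.02,0,0,0.035],[-1,-0.12,-0.61,0.03,0,0,0.044],[-1,-0.15,-0.73,0.03,0,0,0.053],[-1,-0.18,-0.85,0.04,0,0,0.062],[-1,-0.204,-0.98,0.04,0,0,0.0715]]

```text
time: 54.4
position: [0.5048, -0.0528, 0.2052]
ee_rot: [[-0.542, 0.84, 0.0], [0.84, 0.542, 0.0], [-0.0, 0.0, -1.0]]
ft_force: [0.6, -0.4, -0.1]
width: 0.0852
finger_force: 0.0
```

Request:
play_rows:
  moves:
    - [[-1,-0.02,-0.12,0.01,0,0,0.008],[-1,-0.05,-0.24,0.01,0,0,0.017],[-1,-0.07,-0.36,0.02,0,0,0.026],[-1,-0.1,-0.49,0.02,0,0,0.035],[-1,-0.12,-0.61,0.03,0,0,0.044],[-1,-0.15,-0.73,0.03,0,0,0.053],[-1,-0.18,-0.85,0.04,0,0,0.062],[-1,-0.204,-0.98,0.04,0,0,0.0715]]

```text
time: 55.07
position: [0.4886, -0.1312, 0.2083]
ee_rot: [[-0.716, 0.698, 0.0], [0.698, 0.716, 0.0], [-0.0, 0.0, -1.0]]
ft_force: [0.4, -1.0, 0.1]
width: 0.0857
finger_force: 0.0
```

Request:
play_rows:
  moves:
    - [[-1,-0.02,-0.12,0.01,0,0,0.008],[-1,-0.05,-0.24,0.01,0,0,0.017],[-1,-0.07,-0.36,0.02,0,0,0.026],[-1,-0.1,-0.49,0.02,0,0,0.035],[-1,-0.12,-0.61,0.03,0,0,0.044],[-1,-0.15,-0.73,0.03,0,0,0.053],[-1,-0.18,-0.85,0.04,0,0,0.062],[-1,-0.204,-0.98,0.04,0,0,0.0715]]

```text
time: 55.73
position: [0.4723, -0.2097, 0.2116]
ee_rot: [[-0.853, 0.521, 0.0], [0.521, 0.853, 0.0], [-0.0, 0.0, -1.0]]
ft_force: [-0.2, 0.1, 0.0]
width: 0.0852
finger_force: 0.0
```

Request:
play_rows:
  moves:
    - [[-1,-0.02,-0.12,0.01,0,0,0.008],[-1,-0.05,-0.24,0.01,0,0,0.017],[-1,-0.07,-0.36,0.02,0,0,0.026],[-1,-0.1,-0.49,0.02,0,0,0.035],[-1,-0.12,-0.61,0.03,0,0,0.044],[-1,-0.15,-0.73,0.03,0,0,0.053],[-1,-0.18,-0.85,0.04,0,0,0.062],[-1,-0.204,-0.98,0.04,0,0,0.0715]]

```text
time: 56.4
position: [0.4561, -0.2881, 0.2147]
ee_rot: [[-0.948, 0.318, 0.0], [0.318, 0.948, 0.0], [-0.0, 0.0, -1.0]]
ft_force: [-0.5, -0.2, 0.8]
width: 0.0854
finger_force: 0.0
```

Request:
play_rows:
  moves:
    - [[-1,-0.04,-0.18,0.01,0,0,0.015],[-1,-0.08,-0.36,0.01,0,0,0.03],[-1,-0.12,-0.54,0.02,0,0,0.045],[-1,-0.16,-0.7,0.02,0,0,0.06],[-1,-0.18,-0.84,0.03,0,0,0.0715],[-1,-0.2,-0.94,0.03,0,0,0.0715],[-1,-0.204,-0.98,0.04,0,0,0.0715],[-1,-0.204,-0.98,0.04,0,0,0.0715]]

```text
time: 57.07
position: [0.4396, -0.3667, 0.2178]
ee_rot: [[-0.995, 0.103, 0.0], [0.103, 0.995, 0.0], [-0.0, 0.0, -1.0]]
ft_force: [0.1, 0.2, -0.2]
width: 0.0855
finger_force: 0.0
```

```bash
cat > cand.py <<'E'
from h import *
from scipy.optimize import minimize
import sys
def cand(name="wc",zoff=0,qs=("candle_tall","candle_low")):
    s=r.read_state(); c=r.camera("wrist"); T=wristT(c,s); Ti=np.linalg.inv(T); K=np.array(c["camera_matrix"]);D=np.array(c["dist"])
    cv2.imwrite(f"pics/{name}.png",c["frame"][:,:,::-1]); print(round(s["time"],1),np.round(s["position"],4))
    th=np.linspace(0,2*np.pi,60); 
    for q in qs:
        H=.095 if "tall" in q else .08
        for d in r.trace(q,c)[:2]:
            m=d["mask"]; 
            def hull(p):
                P=np.vstack([np.c_[p[0]+.025*np.cos(th),p[1]+.025*np.sin(th),np.full(60,z)] for z in(zoff,zoff+H)])
                u=cv2.projectPoints(P@Ti[:3,:3].T+Ti[:3,3],np.zeros(3),np.zeros(3),K,D)[0]
                h=np.zeros(m.shape,np.uint8); cv2.fillConvexPoly(h,cv2.convexHull((u*16).astype(np.int32)),1,cv2.LINE_AA,4); return h>0
            iou=lambda p:-(hull(p)&m).sum()/max((hull(p)|m).sum(),1)
            ys,xs=np.nonzero(m); p0=at_z(c,[xs.mean(),ys.mean()],zoff+H/2,T)[:2]
            o=minimize(iou,p0,method="Nelder-Mead",options=dict(initial_simplex=[p0,p0+[.008,0],p0+[0,.008]]))
            print(q,round(d["confidence"],2),np.round(o.x,4),round(-o.fun,3),[xs.min(),ys.min(),xs.max(),ys.max()])
if __name__=="__main__": cand(sys.argv[1])
E
python3 cand.py w14
```

```text
57.1 [ 0.4396 -0.3667  0.2178]
candle_tall 0.75 [ 0.4493 -0.3782] 0.936 [np.int64(285), np.int64(161), np.int64(343), np.int64(235)]
candle_low 0.67 [ 0.5431 -0.3675] 0.965 [np.int64(312), np.int64(237), np.int64(362), np.int64(315)]
```

View pics/w14.png

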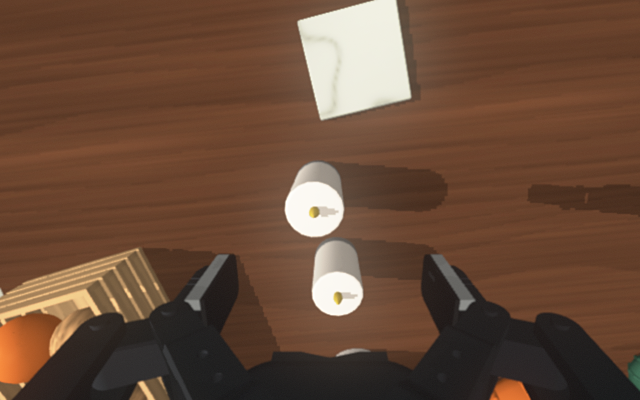

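Request:
play_rows:
  moves:
    - [[-1,0.03,-0.03,-0.08,0,0,0],[-1,0.06,-0.06,-0.18,0,0,0],[-1,0.09,-0.1,-0.3,0,0,0],[-1,0.12,-0.144,-0.42,0,0,0],[-1,0.12,-0.144,-0.55,0,0,0],[-1,0.12,-0.144,-0.67,0,0,0],[-1,0.12,-0.144,-0.8,0,0,0],[-1,0.12,-0.144,-0.9,0,0,0]]

```text
time: 57.88
position: [0.4488, -0.3776, 0.1441]
ee_rot: [[-0.995, 0.101, -0.001], [0.101, 0.995, 0.001], [0.001, 0.001, -1.0]]
ft_force: [0.1, 0.2, -0.1]
width: 0.0858
finger_force: 0.0
```

Request:
play_rows:
  moves:
    - [[-1,0,0,-0.15,0,0,0],[-1,0,0,-0.3,0,0,0],[-1,0,0,-0.45,0,0,0],[-1,0,0,-0.6,0,0,0],[-1,0,0,-0.74,0,0,0],[-1,0,0,-0.86,0,0,0],[-1,0,0,-0.93,0,0,0],[-1,0,0,-0.95,0,0,0]]

```text
time: 58.55
position: [0.4487, -0.3774, 0.0684]
ee_rot: [[-0.995, 0.101, -0.001], [0.101, 0.995, 0.001], [0.001, 0.001, -1.0]]
ft_force: [0.6, -0.1, 0.3]
width: 0.0858
finger_force: 0.0
```

```bash
python3 cand.py w15
```

```text
58.5 [ 0.4487 -0.3774  0.0684]
candle_tall 0.55 [ 0.4498 -0.3789] 0.936 [np.int64(256), np.int64(185), np.int64(387), np.int64(356)]
candle_low 0.75 [ 0.5698 -0.3481] 0.068 [np.int64(370), np.int64(330), np.int64(392), np.int64(360)]
```

Request:
play_rows:
  moves:
    - [[1,0.01,0,0,0,0,0],[1,0.01,0,0,0,0,0],[1,0.01,0,0,0,0,0],[1,0.01,0,0,0,0,0],[1,0.01,0,0,0,0,0],[1,0.01,0,0,0,0,0],[1,0.01,0,0,0,0,0],[1,0.01,0,0,0,0,0]]

```text
time: 59.37
position: [0.4502, -0.3785, 0.0705]
ee_rot: [[-0.995, 0.101, 0.001], [0.101, 0.995, -0.001], [-0.001, -0.001, -1.0]]
ft_force: [0.3, -0.9, 6.1]
width: 0.049
finger_force: 61.1
```

Request:
play_rows:
  moves:
    - [[1,0,0,0,0,0,0],[1,0,0,0.05,0,0,0],[1,0,0,0.15,0,0,0],[1,0,0,0.28,0,0,0],[1,0,0,0.4,0,0,0],[1,0,0,0.5,0,0,0],[1,0,0,0.58,0,0,0],[1,0,0,0.6,0,0,0]]

```text
time: 60.03
position: [0.4504, -0.3786, 0.1196]
ee_rot: [[-0.995, 0.101, 0.001], [0.101, 0.995, -0.002], [-0.001, -0.001, -1.0]]
ft_force: [-0.2, -1.2, -1.6]
width: 0.049
finger_force: 61.6
```

```bash
python3 -c "
from cand import cand
cand('w16',.048,('candle_tall',))"
```

```text
60.0 [ 0.4504 -0.3786  0.1196]
candle_tall 0.87 [ 0.451  -0.3774] 0.968 [np.int64(266), np.int64(183), np.int64(394), np.int64(357)]
```

Request:
play_rows:
  moves:
    - [[1,0,0.06,0.05,0,0,0],[1,0,0.16,0.1,0,0,0],[1,0.02,0.28,0.15,0,0,0],[1,0.04,0.4,0.2,0,0,0],[1,0.07,0.52,0.2,0,0,0],[1,0.1,0.64,0.2,0,0,0],[1,0.13,0.77,0.2,0,0,0],[1,0.16,0.9,0.2,0,0,0]]

```text
time: 60.8
position: [0.4629, -0.3046, 0.1336]
ee_rot: [[-0.995, 0.101, -0.0], [0.101, 0.995, 0.0], [0.0, 0.0, -1.0]]
ft_force: [0.1, -0.8, -1.9]
width: 0.049
finger_force: 61.7
```

Request:
play_rows:
  moves:
    - [[1,0.03,0.11,0,0,0,0],[1,0.06,0.22,0,0,0,0],[1,0.09,0.33,0,0,0,0],[1,0.11,0.45,0,0,0,0],[1,0.14,0.56,0,0,0,0],[1,0.16,0.67,0,0,0,0],[1,0.19,0.78,0,0,0,0],[1,0.22,0.9,0,0,0,0]]

```text
time: 61.47
position: [0.4805, -0.2332, 0.1338]
ee_rot: [[-0.995, 0.101, 0.0], [0.101, 0.995, -0.0], [-0.0, 0.0, -1.0]]
ft_force: [0.7, -1.0, -1.6]
width: 0.0493
finger_force: 61.7
```

Request:
play_rows:
  moves:
    - [[1,0.03,0.11,0,0,0,0],[1,0.06,0.22,0,0,0,0],[1,0.09,0.33,0,0,0,0],[1,0.11,0.45,0,0,0,0],[1,0.14,0.56,0,0,0,0],[1,0.16,0.67,0,0,0,0],[1,0.19,0.78,0,0,0,0],[1,0.22,0.9,0,0,0,0]]

```text
time: 62.13
position: [0.4981, -0.1612, 0.1338]
ee_rot: [[-0.995, 0.101, 0.0], [0.101, 0.995, -0.0], [-0.0, -0.0, -1.0]]
ft_force: [-0.2, -0.1, -1.6]
width: 0.0492
finger_force: 61.7
```

Request:
play_rows:
  moves:
    - [[1,0.03,0.11,0,0,0,0],[1,0.06,0.22,0,0,0,0],[1,0.09,0.33,0,0,0,0],[1,0.11,0.45,0,0,0,0],[1,0.14,0.56,0,0,0,0],[1,0.16,0.67,0,0,0,0],[1,0.19,0.78,0,0,0,0],[1,0.22,0.9,0,0,0,0]]

```text
time: 62.8
position: [0.5157, -0.0892, 0.1338]
ee_rot: [[-0.995, 0.101, 0.0], [0.101, 0.995, 0.0], [-0.0, 0.0, -1.0]]
ft_force: [-0.2, 0.3, -2.1]
width: 0.0488
finger_force: 61.7
```

Request:
play_rows:
  moves:
    - [[1,0.03,0.11,0,0,0,0],[1,0.06,0.22,0,0,0,0],[1,0.09,0.33,0,0,0,0],[1,0.11,0.45,0,0,0,0],[1,0.14,0.56,0,0,0,0],[1,0.16,0.67,0,0,0,0],[1,0.19,0.78,0,0,0,0],[1,0.22,0.9,0,0,0,0]]

```text
time: 63.47
position: [0.5333, -0.0172, 0.1338]
ee_rot: [[-0.995, 0.101, 0.0], [0.101, 0.995, 0.0], [-0.0, 0.0, -1.0]]
ft_force: [-0.2, 0.3, -1.4]
width: 0.0489
finger_force: 61.7
```

Request:
play_rows:
  moves:
    - [[1,0.03,0.11,0,0,0,0],[1,0.06,0.22,0,0,0,0],[1,0.09,0.33,0,0,0,0],[1,0.11,0.45,0,0,0,0],[1,0.14,0.56,0,0,0,0],[1,0.16,0.67,0,0,0,0],[1,0.19,0.78,0,0,0,0],[1,0.22,0.9,0,0,0,0]]

```text
time: 64.13
position: [0.5509, 0.0549, 0.1338]
ee_rot: [[-0.995, 0.101, 0.0], [0.101, 0.995, 0.0], [-0.0, 0.0, -1.0]]
ft_force: [0.7, 0.3, -1.6]
width: 0.0487
finger_force: 61.7
```

Request:
play_rows:
  moves:
    - [[1,0.04,0.18,0,0,0,0],[1,0.08,0.36,0,0,0,0],[1,0.12,0.54,0,0,0,0],[1,0.15,0.7,0,0,0,0],[1,0.18,0.82,0,0,0,0],[1,0.2,0.88,0,0,0,0],[1,0.2,0.9,0,0,0,0],[1,0.2,0.9,0,0,0,0]]

```text
time: 64.8
position: [0.5667, 0.1262, 0.1337]
ee_rot: [[-0.995, 0.101, -0.0], [0.101, 0.995, -0.0], [0.0, -0.0, -1.0]]
ft_force: [-0.3, -0.2, -1.6]
width: 0.0489
finger_force: 61.7
```

```bash
python3 -c "
from cand import cand
cand('w17',.065,('candle_tall',))"
```

```text
64.8 [0.5667 0.1262 0.1337]
candle_tall 0.6 [0.5649 0.1274] 0.929 [np.int64(266), np.int64(183), np.int64(394), np.int64(356)]
```

Request:
play_rows:
  moves:
    - [[1,0.01,-0.01,-0.06,0,0,0],[1,0.01,-0.012,-0.14,0,0,0],[1,0.01,-0.012,-0.23,0,0,0],[1,0.01,-0.012,-0.32,0,0,0],[1,0.01,-0.012,-0.41,0,0,0],[1,0.01,-0.012,-0.48,0,0,0],[1,0.01,-0.012,-0.54,0,0,0],[1,0.01,-0.012,-0.58,0,0,0]]

```text
time: 65.57
position: [0.5672, 0.1251, 0.0865]
ee_rot: [[-0.995, 0.101, -0.001], [0.101, 0.995, 0.0], [0.001, 0.0, -1.0]]
ft_force: [-0.5, 0.1, -1.9]
width: 0.0487
finger_force: 61.7
```

Request:
play_rows:
  moves:
    - [[1,0,0,-0.02,0,0,0],[1,0,0,-0.04,0,0,0],[1,0,0,-0.06,0,0,0],[1,0,0,-0.08,0,0,0],[1,0,0,-0.1,0,0,0],[1,0,0,-0.11,0,0,0],[1,0,0,-0.11,0,0,0],[1,0,0,-0.11,0,0,0]]

```text
time: 66.23
position: [0.5675, 0.1251, 0.0786]
ee_rot: [[-0.995, 0.101, 0.0], [0.101, 0.995, 0.0], [-0.0, 0.0, -1.0]]
ft_force: [-0.2, 0.5, -1.6]
width: 0.0493
finger_force: 61.7
```

Request:
play_rows:
  moves:
    - [[1,0,0,-0.02,0,0,0],[1,0,0,-0.04,0,0,0],[1,0,0,-0.05,0,0,0],[1,0,0,-0.05,0,0,0],[1,0,0,-0.05,0,0,0],[1,0,0,-0.05,0,0,0],[1,0,0,-0.05,0,0,0],[1,0,0,-0.05,0,0,0]]

```text
time: 66.9
position: [0.5675, 0.125, 0.0746]
ee_rot: [[-0.995, 0.101, 0.0], [0.101, 0.995, 0.0], [-0.0, 0.0, -1.0]]
ft_force: [0.1, -1.0, -0.4]
width: 0.0492
finger_force: 61.8
```

Request:
play_rows:
  moves:
    - [[-0.4,0,0,0,0,0,0],[-0.6,0,0,0,0,0,0],[-1,0,0,0,0,0,0],[-1,0,0,0,0,0,0],[-1,0,0,0,0,0,0],[-1,0,0,0.1,0,0,0],[-1,0,0,0.22,0,0,0],[-1,0,0,0.35,0,0,0]]

```text
time: 67.57
position: [0.5675, 0.1251, 0.1036]
ee_rot: [[-0.995, 0.101, 0.0], [0.101, 0.995, 0.0], [-0.0, 0.0, -1.0]]
ft_force: [0.7, 0.5, 0.1]
width: 0.0854
finger_force: 0.0
```

Request:
play_rows:
  moves:
    - [[-1,0,0,0.13,0,0,0],[-1,0,0,0.27,0,0,0],[-1,0,0,0.41,0,0,0],[-1,0,0,0.55,0,0,0],[-1,0,0,0.7,0,0,0],[-1,0,0,0.85,0,0,0],[-1,0,0,0.95,0,0,0],[-1,0,0,1,0,0,0]]

```text
time: 68.23
position: [0.5681, 0.1251, 0.1844]
ee_rot: [[-0.995, 0.101, 0.002], [0.101, 0.995, 0.0], [-0.002, 0.0, -1.0]]
ft_force: [-0.0, 0.0, 0.6]
width: 0.0855
finger_force: 0.0
```

```bash
python3 -c "
from cand import cand
cand('w18',.004,('candle_tall',))"
```

```text
68.2 [0.5681 0.1251 0.1844]
candle_tall 0.91 [0.5673 0.1251] 0.958 [np.int64(292), np.int64(154), np.int64(361), np.int64(241)]
candle_tall 0.62 [0.5002 0.3053] 0.151 [np.int64(281), np.int64(5), np.int64(639), np.int64(220)]
```

Request:
play_rows:
  moves:
    - [[-1,0,-0.08,0,0,0,0],[-1,-0.01,-0.18,0,0,0,0],[-1,-0.02,-0.29,0,0,0,0],[-1,-0.02,-0.4,0,0,0,0],[-1,-0.03,-0.52,0,0,0,0],[-1,-0.03,-0.64,0,0,0,0],[-1,-0.04,-0.76,0,0,0,0],[-1,-0.045,-0.88,0,0,0,0]]

```text
time: 69.0
position: [0.5638, 0.0535, 0.1826]
ee_rot: [[-0.995, 0.101, 0.0], [0.101, 0.995, 0.0], [-0.0, 0.0, -1.0]]
ft_force: [-0.0, 0.3, 0.1]
width: 0.0853
finger_force: 0.0
```

Request:
play_rows:
  moves:
    - [[-1,0,-0.11,0,0,0,0],[-1,-0.01,-0.22,0,0,0,0],[-1,-0.02,-0.33,0,0,0,0],[-1,-0.02,-0.44,0,0,0,0],[-1,-0.03,-0.55,0,0,0,0],[-1,-0.03,-0.66,0,0,0,0],[-1,-0.04,-0.77,0,0,0,0],[-1,-0.045,-0.88,0,0,0,0]]

```text
time: 69.67
position: [0.5602, -0.0166, 0.1826]
ee_rot: [[-0.995, 0.101, 0.0], [0.101, 0.995, 0.0], [0.0, 0.0, -1.0]]
ft_force: [1.6, -0.2, -0.5]
width: 0.0854
finger_force: 0.0
```

Request:
play_rows:
  moves:
    - [[-1,0,-0.11,0,0,0,0],[-1,-0.01,-0.22,0,0,0,0],[-1,-0.02,-0.33,0,0,0,0],[-1,-0.02,-0.44,0,0,0,0],[-1,-0.03,-0.55,0,0,0,0],[-1,-0.03,-0.66,0,0,0,0],[-1,-0.04,-0.77,0,0,0,0],[-1,-0.045,-0.88,0,0,0,0]]

```text
time: 70.33
position: [0.5566, -0.087, 0.1826]
ee_rot: [[-0.995, 0.101, 0.0], [0.101, 0.995, 0.0], [-0.0, 0.0, -1.0]]
ft_force: [0.1, 0.4, -0.2]
width: 0.0857
finger_force: 0.0
```

Request:
play_rows:
  moves:
    - [[-1,0,-0.11,0,0,0,0],[-1,-0.01,-0.22,0,0,0,0],[-1,-0.02,-0.33,0,0,0,0],[-1,-0.02,-0.44,0,0,0,0],[-1,-0.03,-0.55,0,0,0,0],[-1,-0.03,-0.66,0,0,0,0],[-1,-0.04,-0.77,0,0,0,0],[-1,-0.045,-0.88,0,0,0,0]]

```text
time: 71.0
position: [0.553, -0.1574, 0.1825]
ee_rot: [[-0.995, 0.101, -0.0], [0.101, 0.995, 0.0], [0.0, 0.0, -1.0]]
ft_force: [-0.3, -0.0, -0.0]
width: 0.0855
finger_force: 0.0
```

Request:
play_rows:
  moves:
    - [[-1,0,-0.11,0,0,0,0],[-1,-0.01,-0.22,0,0,0,0],[-1,-0.02,-0.33,0,0,0,0],[-1,-0.02,-0.44,0,0,0,0],[-1,-0.03,-0.55,0,0,0,0],[-1,-0.03,-0.66,0,0,0,0],[-1,-0.04,-0.77,0,0,0,0],[-1,-0.045,-0.88,0,0,0,0]]

```text
time: 71.67
position: [0.5494, -0.2278, 0.1826]
ee_rot: [[-0.995, 0.101, 0.0], [0.101, 0.995, 0.0], [-0.0, 0.0, -1.0]]
ft_force: [0.0, -0.5, -0.2]
width: 0.0857
finger_force: 0.0
```

Request:
play_rows:
  moves:
    - [[-1,0,-0.11,0,0,0,0],[-1,-0.01,-0.22,0,0,0,0],[-1,-0.02,-0.33,0,0,0,0],[-1,-0.02,-0.44,0,0,0,0],[-1,-0.03,-0.55,0,0,0,0],[-1,-0.03,-0.66,0,0,0,0],[-1,-0.04,-0.77,0,0,0,0],[-1,-0.045,-0.88,0,0,0,0]]

```text
time: 72.33
position: [0.5458, -0.2982, 0.1825]
ee_rot: [[-0.995, 0.101, -0.0], [0.101, 0.995, 0.0], [0.0, 0.0, -1.0]]
ft_force: [0.8, 0.5, 0.4]
width: 0.0851
finger_force: 0.0
```

Request:
play_rows:
  moves:
    - [[-1,0,-0.18,0,0,0,0],[-1,-0.01,-0.36,0,0,0,0],[-1,-0.02,-0.54,0,0,0,0],[-1,-0.03,-0.7,0,0,0,0],[-1,-0.04,-0.8,0,0,0,0],[-1,-0.045,-0.88,0,0,0,0],[-1,-0.045,-0.88,0,0,0,0],[-1,-0.045,-0.88,0,0,0,0]]

```text
time: 73.0
position: [0.5422, -0.3678, 0.1824]
ee_rot: [[-0.995, 0.101, -0.0], [0.101, 0.995, 0.001], [0.0, 0.001, -1.0]]
ft_force: [-0.1, 0.8, 0.3]
width: 0.0855
finger_force: 0.0
```

```bash
python3 -c "
from cand import cand
cand('w19',0,('candle_low',))"
```

```text
73.0 [ 0.5422 -0.3678  0.1824]
candle_low 0.76 [ 0.5431 -0.3677] 0.967 [np.int64(295), np.int64(156), np.int64(359), np.int64(234)]
```

Request:
play_rows:
  moves:
    - [[-1,0.01,0,-0.08,0,0,0],[-1,0.01,0,-0.18,0,0,0],[-1,0.01,0,-0.3,0,0,0],[-1,0.01,0,-0.42,0,0,0],[-1,0.01,0,-0.54,0,0,0],[-1,0.01,0,-0.66,0,0,0],[-1,0.01,0,-0.78,0,0,0],[-1,0.01,0,-0.9,0,0,0]]

```text
time: 73.77
position: [0.543, -0.3676, 0.1093]
ee_rot: [[-0.995, 0.101, -0.0], [0.101, 0.995, 0.0], [0.0, 0.0, -1.0]]
ft_force: [0.6, 0.5, 0.2]
width: 0.0853
finger_force: 0.0
```

Request:
play_rows:
  moves:
    - [[-1,0,0,-0.12,0,0,0],[-1,0,0,-0.25,0,0,0],[-1,0,0,-0.38,0,0,0],[-1,0,0,-0.5,0,0,0],[-1,0,0,-0.59,0,0,0],[-1,0,0,-0.64,0,0,0],[-1,0,0,-0.65,0,0,0],[-1,0,0,-0.65,0,0,0]]

```text
time: 74.43
position: [0.5431, -0.3677, 0.0585]
ee_rot: [[-0.995, 0.101, -0.0], [0.101, 0.995, 0.0], [0.0, 0.0, -1.0]]
ft_force: [-0.1, 0.3, 0.4]
width: 0.0855
finger_force: 0.0
```

Request:
play_rows:
  moves:
    - [[1,0,0,0,0,0,0],[1,0,0,0,0,0,0],[1,0,0,0,0,0,0],[1,0,0,0,0,0,0],[1,0,0,0,0,0,0],[1,0,0,0,0,0,0],[1,0,0,0,0,0,0],[1,0,0,0,0,0,0]]

```text
time: 75.1
position: [0.5435, -0.3682, 0.0595]
ee_rot: [[-0.995, 0.101, 0.001], [0.101, 0.995, -0.001], [-0.001, -0.001, -1.0]]
ft_force: [-0.8, 0.2, 6.4]
width: 0.0493
finger_force: 62.0
```

Request:
play_rows:
  moves:
    - [[1,0,0,0,0,0,0],[1,0,0,0.05,0,0,0],[1,0,0,0.15,0,0,0],[1,0,0,0.28,0,0,0],[1,0,0,0.42,0,0,0],[1,0,0,0.56,0,0,0],[1,0,0,0.68,0,0,0],[1,0,0,0.75,0,0,0]]

```text
time: 75.77
position: [0.5437, -0.3683, 0.121]
ee_rot: [[-0.995, 0.101, 0.002], [0.101, 0.995, -0.002], [-0.002, -0.001, -1.0]]
ft_force: [0.3, 0.0, -2.1]
width: 0.0489
finger_force: 62.1
```

```bash
python3 -c "
from cand import cand
cand('w20',.058,('candle_low',))"
```

```text
75.8 [ 0.5437 -0.3683  0.121 ]
candle_low 0.83 [ 0.5457 -0.3669] 0.987 [np.int64(267), np.int64(187), np.int64(392), np.int64(350)]
```

Request:
play_rows:
  moves:
    - [[1,-0.01,0.06,0.05,0,0,0],[1,-0.02,0.16,0.1,0,0,0],[1,-0.03,0.28,0.12,0,0,0],[1,-0.04,0.4,0.12,0,0,0],[1,-0.05,0.52,0.12,0,0,0],[1,-0.06,0.64,0.12,0,0,0],[1,-0.07,0.77,0.12,0,0,0],[1,-0.08,0.89,0.12,0,0,0]]

```text
time: 76.53
position: [0.5365, -0.2951, 0.128]
ee_rot: [[-0.995, 0.101, -0.0], [0.101, 0.995, 0.0], [0.0, 0.0, -1.0]]
ft_force: [-0.5, -0.8, -0.8]
width: 0.0489
finger_force: 62.1
```

Request:
play_rows:
  moves:
    - [[1,-0.01,0.11,0,0,0,0],[1,-0.02,0.22,0,0,0,0],[1,-0.03,0.33,0,0,0,0],[1,-0.04,0.45,0,0,0,0],[1,-0.05,0.56,0,0,0,0],[1,-0.06,0.67,0,0,0,0],[1,-0.07,0.78,0,0,0,0],[1,-0.08,0.89,0,0,0,0]]

```text
time: 77.2
position: [0.5302, -0.2245, 0.1282]
ee_rot: [[-0.995, 0.101, 0.0], [0.101, 0.995, 0.0], [-0.0, 0.0, -1.0]]
ft_force: [0.4, -0.1, -1.9]
width: 0.0487
finger_force: 62.1
```

Request:
play_rows:
  moves:
    - [[1,-0.01,0.11,0,0,0,0],[1,-0.02,0.22,0,0,0,0],[1,-0.03,0.33,0,0,0,0],[1,-0.04,0.45,0,0,0,0],[1,-0.05,0.56,0,0,0,0],[1,-0.06,0.67,0,0,0,0],[1,-0.07,0.78,0,0,0,0],[1,-0.08,0.89,0,0,0,0]]

```text
time: 77.87
position: [0.5238, -0.1533, 0.1282]
ee_rot: [[-0.995, 0.101, 0.0], [0.101, 0.995, 0.0], [-0.0, 0.0, -1.0]]
ft_force: [-0.4, 0.1, -1.5]
width: 0.0488
finger_force: 62.1
```

Request:
play_rows:
  moves:
    - [[1,-0.01,0.11,0,0,0,0],[1,-0.02,0.22,0,0,0,0],[1,-0.03,0.33,0,0,0,0],[1,-0.04,0.45,0,0,0,0],[1,-0.05,0.56,0,0,0,0],[1,-0.06,0.67,0,0,0,0],[1,-0.07,0.78,0,0,0,0],[1,-0.08,0.89,0,0,0,0]]

```text
time: 78.53
position: [0.5174, -0.082, 0.1282]
ee_rot: [[-0.995, 0.101, 0.0], [0.101, 0.995, 0.0], [-0.0, 0.0, -1.0]]
ft_force: [-0.6, -0.3, -1.2]
width: 0.0487
finger_force: 62.1
```

Request:
play_rows:
  moves:
    - [[1,-0.01,0.11,0,0,0,0],[1,-0.02,0.22,0,0,0,0],[1,-0.03,0.33,0,0,0,0],[1,-0.04,0.45,0,0,0,0],[1,-0.05,0.56,0,0,0,0],[1,-0.06,0.67,0,0,0,0],[1,-0.07,0.78,0,0,0,0],[1,-0.08,0.89,0,0,0,0]]

```text
time: 79.2
position: [0.511, -0.0109, 0.1282]
ee_rot: [[-0.995, 0.101, 0.0], [0.101, 0.995, 0.0], [-0.0, 0.0, -1.0]]
ft_force: [-0.1, 0.1, -2.3]
width: 0.0486
finger_force: 62.1
```

Request:
play_rows:
  moves:
    - [[1,-0.01,0.11,0,0,0,0],[1,-0.02,0.22,0,0,0,0],[1,-0.03,0.33,0,0,0,0],[1,-0.04,0.45,0,0,0,0],[1,-0.05,0.56,0,0,0,0],[1,-0.06,0.67,0,0,0,0],[1,-0.07,0.78,0,0,0,0],[1,-0.08,0.89,0,0,0,0]]

```text
time: 79.87
position: [0.5046, 0.0603, 0.1282]
ee_rot: [[-0.995, 0.101, 0.0], [0.101, 0.995, 0.0], [-0.0, 0.0, -1.0]]
ft_force: [-0.1, 0.2, -1.5]
width: 0.0487
finger_force: 62.1
```

Request:
play_rows:
  moves:
    - [[1,0,0.18,0,0,0,0],[1,-0.01,0.36,0,0,0,0],[1,-0.01,0.54,0,0,0,0],[1,-0.01,0.7,0,0,0,0],[1,-0.01,0.82,0,0,0,0],[1,-0.01,0.9,0,0,0,0],[1,-0.01,0.91,0,0,0,0],[1,-0.01,0.91,0,0,0,0]]

```text
time: 80.53
position: [0.5039, 0.1324, 0.1281]
ee_rot: [[-0.995, 0.1, -0.0], [0.1, 0.995, -0.0], [0.0, -0.0, -1.0]]
ft_force: [1.0, 0.2, -1.3]
width: 0.049
finger_force: 62.2
```

```bash
python3 -c "
from cand import cand
cand('w21',.071,('candle_low',))"
```

```text
80.5 [0.5039 0.1324 0.1281]
candle_low 0.91 [0.5023 0.1341] 0.933 [np.int64(267), np.int64(187), np.int64(392), np.int64(351)]
```

Request:
play_rows:
  moves:
    - [[1,0.01,0,-0.06,0,0,0],[1,0.01,-0.005,-0.15,0,0,0],[1,0.01,-0.005,-0.25,0,0,0],[1,0.01,-0.005,-0.36,0,0,0],[1,0.01,-0.005,-0.46,0,0,0],[1,0.01,-0.005,-0.55,0,0,0],[1,0.01,-0.005,-0.62,0,0,0],[1,0.01,-0.005,-0.65,0,0,0]]

```text
time: 81.3
position: [0.5041, 0.1319, 0.0748]
ee_rot: [[-0.995, 0.101, -0.001], [0.101, 0.995, 0.0], [0.001, -0.0, -1.0]]
ft_force: [0.1, 0.1, -1.4]
width: 0.049
finger_force: 62.2
```

Request:
play_rows:
  moves:
    - [[1,0,0,-0.02,0,0,0],[1,0,0,-0.04,0,0,0],[1,0,0,-0.06,0,0,0],[1,0,0,-0.08,0,0,0],[1,0,0,-0.1,0,0,0],[1,0,0,-0.11,0,0,0],[1,0,0,-0.11,0,0,0],[1,0,0,-0.11,0,0,0]]

```text
time: 81.97
position: [0.5047, 0.1319, 0.0674]
ee_rot: [[-0.995, 0.101, 0.0], [0.101, 0.995, 0.0], [-0.0, 0.0, -1.0]]
ft_force: [-0.1, 0.9, -1.4]
width: 0.0492
finger_force: 62.2
```

Request:
play_rows:
  moves:
    - [[1,0,0,-0.02,0,0,0],[1,0,0,-0.04,0,0,0],[1,0,0,-0.048,0,0,0],[1,0,0,-0.048,0,0,0],[1,0,0,-0.048,0,0,0],[1,0,0,-0.048,0,0,0],[1,0,0,-0.048,0,0,0],[1,0,0,-0.048,0,0,0]]

```text
time: 82.63
position: [0.5047, 0.1319, 0.0635]
ee_rot: [[-0.995, 0.101, 0.0], [0.101, 0.995, 0.0], [-0.0, 0.0, -1.0]]
ft_force: [0.6, 0.4, -1.2]
width: 0.0487
finger_force: 62.3
```

Request:
play_rows:
  moves:
    - [[-0.4,0,0,0,0,0,0],[-0.6,0,0,0,0,0,0],[-1,0,0,0,0,0,0],[-1,0,0,0,0,0,0],[-1,0,0,0,0,0,0],[-1,0,0,0.1,0,0,0],[-1,0,0,0.22,0,0,0],[-1,0,0,0.35,0,0,0]]

```text
time: 83.3
position: [0.5047, 0.1319, 0.0926]
ee_rot: [[-0.995, 0.101, 0.0], [0.101, 0.995, 0.0], [-0.0, 0.0, -1.0]]
ft_force: [0.2, -0.7, 0.7]
width: 0.0856
finger_force: 0.0
```

Request:
play_rows:
  moves:
    - [[-1,0,0,0.13,0,0,0],[-1,0,0,0.27,0,0,0],[-1,0,0,0.41,0,0,0],[-1,0,0,0.55,0,0,0],[-1,0,0,0.7,0,0,0],[-1,0,0,0.85,0,0,0],[-1,0,0,0.95,0,0,0],[-1,0,0,1,0,0,0]]

```text
time: 83.97
position: [0.5053, 0.1319, 0.1733]
ee_rot: [[-0.995, 0.101, 0.002], [0.101, 0.995, 0.0], [-0.002, 0.0, -1.0]]
ft_force: [0.2, 0.8, 0.0]
width: 0.0852
finger_force: 0.0
```

Request:
play_rows:
  moves:
    - [[1,-0.1,-0.1,0.1,0,0,0],[1,-0.2,-0.2,0.2,0,0,0],[1,-0.3,-0.3,0.2,0,0,0],[1,-0.4,-0.4,0.2,0,0,0],[1,-0.5,-0.5,0.2,0,0,0],[1,-0.6,-0.6,0.2,0,0,0],[1,-0.6,-0.6,0.2,0,0,0],[1,-0.6,-0.6,0.2,0,0,0]]

```text
time: 84.63
position: [0.4567, 0.0838, 0.1875]
ee_rot: [[-0.995, 0.102, 0.0], [0.102, 0.995, 0.0], [-0.0, 0.0, -1.0]]
ft_force: [-0.7, 0.4, -0.2]
width: -0.0003
finger_force: 0.0
```

```bash
python3 -c "
from cand import cand
cand('w22',.004)"; python3 look.py w23 "toggle_tip"
```

```text
84.6 [0.4567 0.0838 0.1875]
candle_tall 0.62 [0.5172 0.1137] 0.121 [np.int64(361), np.int64(262), np.int64(404), np.int64(296)]
candle_low 0.73 [0.5049 0.1327] 0.945 [np.int64(356), np.int64(197), np.int64(424), np.int64(280)]
candle_low 0.3 [0.5338 0.1166] 0.154 [np.int64(361), np.int64(261), np.int64(405), np.int64(296)]
84.8 [0.457  0.0842 0.1875]
toggle_tip [(0.62, [372.0, 175.0], [0.4423, 0.1214])]
```

View pics/w23.png

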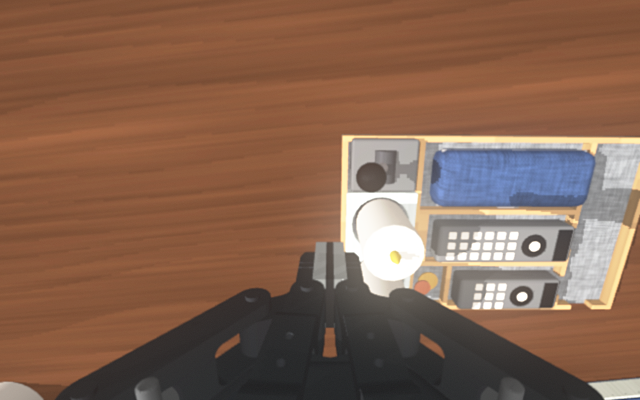

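Request:
play_rows:
  moves:
    - [[1,-0.06,-0.03,-0.05,0,0,0],[1,-0.12,-0.06,-0.14,0,0,0],[1,-0.18,-0.09,-0.24,0,0,0],[1,-0.24,-0.115,-0.34,0,0,0],[1,-0.24,-0.115,-0.44,0,0,0],[1,-0.24,-0.115,-0.54,0,0,0],[1,-0.24,-0.115,-0.64,0,0,0],[1,-0.24,-0.115,-0.7,0,0,0]]

```text
time: 85.55
position: [0.4373, 0.0748, 0.1303]
ee_rot: [[-0.995, 0.101, -0.001], [0.101, 0.995, 0.0], [0.001, 0.0, -1.0]]
ft_force: [0.7, 0.6, -0.2]
width: 0.0003
finger_force: 0.0
```

Request:
play_rows:
  moves:
    - [[1,0,0,-0.1,0,0,0],[1,0,0,-0.2,0,0,0],[1,0,0,-0.32,0,0,0],[1,0,0,-0.44,0,0,0],[1,0,0,-0.54,0,0,0],[1,0,0,-0.63,0,0,0],[1,0,0,-0.69,0,0,0],[1,0,0,-0.7,0,0,0]]

```text
time: 86.22
position: [0.4369, 0.0747, 0.0744]
ee_rot: [[-0.995, 0.101, -0.001], [0.101, 0.995, 0.0], [0.001, 0.0, -1.0]]
ft_force: [-0.2, 0.0, -0.5]
width: 0.0003
finger_force: 0.0
```

Request:
play_rows:
  moves:
    - [[1,0,0.04,0,0,0,0],[1,0.01,0.08,0,0,0,0],[1,0.01,0.12,0,0,0,0],[1,0.02,0.16,0,0,0,0],[1,0.02,0.2,0,0,0,0],[1,0.02,0.24,0,0,0,0],[1,0.03,0.28,0,0,0,0],[1,0.03,0.32,0,0,0,0]]

```text
time: 86.88
position: [0.4403, 0.1004, 0.0759]
ee_rot: [[-0.995, 0.101, 0.001], [0.101, 0.995, -0.001], [-0.001, -0.0, -1.0]]
ft_force: [-0.1, -3.2, 1.3]
width: -0.0002
finger_force: 1.2
```

Request:
play_rows:
  moves:
    - [[1,0,0.04,0,0,0,0],[1,0.01,0.08,0,0,0,0],[1,0.01,0.12,0,0,0,0],[1,0.02,0.16,0,0,0,0],[1,0.02,0.19,0,0,0,0],[1,0.02,0.22,0,0,0,0],[1,0.02,0.25,0,0,0,0],[1,0.02,0.25,0,0,0,0]]

```text
time: 87.55
position: [0.4415, 0.1207, 0.0755]
ee_rot: [[-0.995, 0.101, 0.0], [0.101, 0.995, 0.0], [0.0, 0.0, -1.0]]
ft_force: [-0.8, 0.5, 0.1]
width: -0.0003
finger_force: 0.0
```

Request:
play_rows:
  moves:
    - [[1,0,0.03,0,0,0,0],[1,0.01,0.06,0,0,0,0],[1,0.01,0.09,0,0,0,0],[1,0.01,0.11,0,0,0,0],[1,0.01,0.13,0,0,0,0],[1,0.01,0.15,0,0,0,0],[1,0.02,0.17,0,0,0,0],[1,0.02,0.19,0,0,0,0]]

```text
time: 88.22
position: [0.4431, 0.1356, 0.0754]
ee_rot: [[-0.995, 0.101, -0.0], [0.101, 0.995, 0.0], [0.0, 0.0, -1.0]]
ft_force: [0.6, -0.8, -0.4]
width: -0.0001
finger_force: 0.6
```

Request:
play_rows:
  moves:
    - [[1,0,0.01,0,0,0,0],[1,0,0.02,0,0,0,0],[1,0,0.03,0,0,0,0],[1,0,0.04,0,0,0,0],[1,0,0.045,0,0,0,0],[1,0,0.05,0,0,0,0],[1,0,0.055,0,0,0,0],[1,0,0.06,0,0,0,0]]

```text
time: 88.88
position: [0.4431, 0.1374, 0.0754]
ee_rot: [[-0.995, 0.103, -0.0], [0.103, 0.995, -0.007], [-0.0, -0.007, -1.0]]
ft_force: [-0.4, -20.9, -0.1]
width: 0.0
finger_force: 10.4
```

```bash
python3 - <<'E'
from h import *
for n in("top","scene"):
    c=r.camera(n); cv2.imwrite(f"pics/{n}9.png",c["frame"][:,:,::-1])
    print(n,[(round(d["confidence"],2),np.round(px(d)).tolist(),np.round(at_z(c,px(d),.068)[:2],3).tolist()) for d in r.place_of("toggle_tip",c)[:2]])
E
```

```text
top []
scene [(0.52, [360.0, 260.0], [0.778, 0.003]), (0.5, [347.0, 166.0], [0.442, 0.153])]
```

Request:
play_rows:
  moves:
    - [[1,0,-0.04,0,0,0,0],[1,0,-0.1,0,0,0,0],[1,-0.01,-0.2,0,0,0,0],[1,-0.02,-0.32,0,0,0,0],[1,-0.03,-0.45,0,0,0,0],[1,-0.04,-0.58,0,0,0,0],[1,-0.05,-0.7,0,0,0,0],[1,-0.06,-0.75,0,0,0,0]]

```text
time: 89.75
position: [0.4383, 0.0787, 0.0756]
ee_rot: [[-0.995, 0.102, 0.0], [0.102, 0.995, -0.0], [-0.0, -0.0, -1.0]]
ft_force: [0.1, 0.2, 0.0]
width: 0.0
finger_force: 0.0
```

Request:
play_rows:
  moves:
    - [[1,0,0,0.08,0,0,0],[1,0,0,0.2,0,0,0],[1,0,0,0.34,0,0,0],[1,0,0,0.48,0,0,0],[1,0,0,0.62,0,0,0],[1,0,0,0.76,0,0,0],[1,0,0,0.9,0,0,0],[1,0,0,1,0,0,0]]

```text
time: 90.42
position: [0.4387, 0.0804, 0.1574]
ee_rot: [[-0.995, 0.101, 0.001], [0.101, 0.995, -0.0], [-0.001, 0.0, -1.0]]
ft_force: [-0.3, 0.3, 0.2]
width: -0.0
finger_force: 0.0
```

Request:
play_rows:
  moves:
    - [[1,0,0.1,0.1,0,0,0],[1,0,0.2,0.25,0,0,0],[1,0,0.3,0.4,0,0,0],[1,0,0.4,0.55,0,0,0],[1,0,0.4,0.7,0,0,0],[1,0,0.4,0.85,0,0,0],[1,0,0.4,0.95,0,0,0],[1,0,0.4,1,0,0,0]]

```text
time: 91.08
position: [0.4387, 0.112, 0.2369]
ee_rot: [[-0.995, 0.101, 0.001], [0.101, 0.995, -0.0], [-0.001, 0.0, -1.0]]
ft_force: [-0.2, -0.6, -0.8]
width: 0.0002
finger_force: 0.0
```

```bash
python3 look.py w25 "toggle_tip remote_mid remote_short glasses_case"; python3 -c "
import sys
from cand import cand
cand('w26',.004)"
```

```text
91.1 [0.4387 0.112  0.2369]
toggle_tip [(0.76, [384.0, 182.0], [0.4447, 0.1659])]
remote_mid [(0.83, [451.0, 234.0], [0.5388, 0.2564])]
   rect [(0.82, [535.0, 254.0], [143.0, 48.0], 84.0, [396, 220], [516, 257])]
remote_short [(0.81, [454.0, 273.0], [0.595, 0.2617]), (0.51, [495.0, 274.0], [0.6017, 0.3152])]
   rect [(0.56, [593.0, 261.0], [113.0, 48.0], 83.9, [415, 264], [506, 298])]
glasses_case [(0.72, [453.0, 184.0], [0.4735, 0.2585])]
   rect [(0.55, [472.0, 261.0], [155.0, 59.0], 84.1, [393, 160], [529, 210])]
91.5 [0.438  0.1122 0.2349]
candle_tall 0.5 [0.5263 0.1293] 0.034 [np.int64(363), np.int64(271), np.int64(373), np.int64(291)]
candle_low 0.59 [0.5048 0.133 ] 0.754 [np.int64(330), np.int64(203), np.int64(381), np.int64(272)]
```

View pics/w25.png

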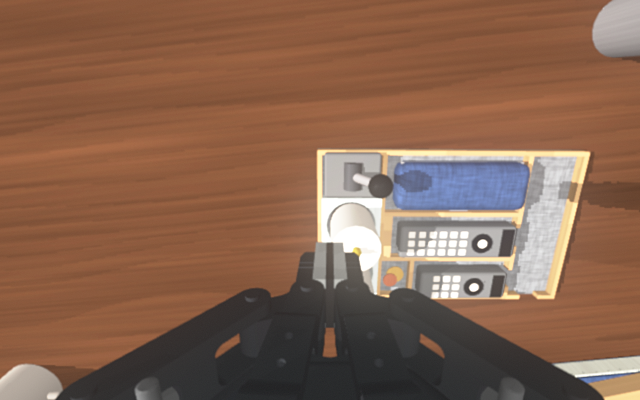

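```bash
python3 -c "
from workcell import r
print(r.job_done())"
```

```text
the job is handed in; nothing more can be done
None
```

The job is handed in, with no verdict returned: the middle and short remotes and the glasses case are in their compartments (the long remote was not out), both candles are down in the wells, and the toggle was then pushed over to on against its stop.

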